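Stack three cartons on the sloping tying stand, ready for banding

ROBOT

A 7-joint arm with a two-finger parallel gripper is mounted at the origin on the work surface. World frame = base frame: x ahead of the robot, y to its left, z up, the work surface at z = 0. Lengths are in m, angles in degrees, forces in N, time in s.
With the tool pointing down it reaches from about 0.425 to 0.875 m from the base axis. Payload 4.7 kg.
Tool frame: the origin (TCP) lies at the very end of the fingers, on their centre line; the grasp point (between the pads) lies 19 mm behind it; z points along the fingers, y is the line along which they close (so a half turn about z gives the same grasp; the last joint's range is limited). The gripper opens to 87 mm and grips with 3 to 60 N. Pads are 19 mm wide; open, the fingers measure 117 mm over their backs; the gripper's body (75 mm by 190 mm) begins 51 mm behind the grasp point.
Start: joints at [74.146, 18.392, -4.016, 83.108, 1.295, 78.541, -3.26], TCP at [0.186, -0.623, 0.223] pointing down, gripper open.
Joint ranges: [-163.93, 163.93], [-17.29, 119.83], [-79.2, 71.16], [3.27, 140.29], [-89.18, 269.18], [5.43, 117.66], [-154.24, 154.24]. Speed limits (degrees/s): [147.25, 147.25, 180, 180, 180, 180, 180].

INTERFACE

Orientations are given as [roll, pitch, yaw] about the fixed x, y, z axes, in that order (R = Rz(yaw) Ry(pitch) Rx(roll)).
In Python, from cell import get_obs, eyes, env gives the robot as it stands.
- The arm moves only by the tool servo_tool, never from a script. Its argument "series" is a list that holds one entry, the list of rows, each a list of 7 numbers: the shift along the tool's x, y, z in units of 300 mm (1.0 is 300 mm), then the turn, a rotation vector about the tool's x, y, z in units of pi rad (1.0 is pi rad), then the opening, from 0 (shut) to 1 (fully open). In form: [[[tx, ty, tz, wx, wy, wz, gripper], ...]]. A call has 1 to 12 rows; each row is the pose to reach, as a shift and turn from the pose commanded when the call began, along the tool's axes at that moment, turning the shorter way round; what a row does not reach only later rows make up. A row lasts 1/12 s, in which the tool goes at most 41.7 mm and 7.16 degrees, less where a joint would pass 70% of its speed; a pose out of reach is approached as far as the arm can. A call with a number of a shift or a turn outside -1 to 1 is refused whole. A call with a gripper value outside its range is refused whole. The fingers move at their own pace and stop on an object; "grip_force" is the grip in N (left out, the last holds). Time passes only in rows, so rows that repeat a pose let the fingers close. It gives the time, the measured TCP pose, the force, the opening and the grip force at its end, in the units of the state.
- get_obs(): the state, without advancing time (a new reading comes with each control period).
- eyes.read_camera(name): name is "scene" or "side" or "wrist"; returns a dict with "frame" (420x560x3 uint8, red, green, blue), "depth" (420x560 float32, m along the optical axis (not along the pixel's ray), 0 where there is no reading), "fx", "fy", "cx", "cy" (pixels), "origin" and "rotation" of the camera in the world; the wrist camera has in their place "mount" (4x4, takes a point from camera to tool coordinates, whose origin is the TCP and whose axes are the flange's). Camera axes: x right, y down, z forward; pixel columns grow to the right and rows downward; lengths in m; the calibration is good to about 2 mm. A picture is of the moment at which its call begins: read the wrist's pose just before it.
- env.sign_off(): hands the job in; it is judged then, once.
The state is a dict: "time_s": time; "qpos": joint angles; "joint_velocities": joint speeds; "effort": joint torques, N m; "tool_pos": TCP position; "tool_rot": TCP orientation; "force": force on the tool from outside, world axes, zero at the start; "wrist_torque": the same for the moment, N m; "grip_width": finger opening in m; "grasp_force": force on a finger pad.
Only numpy, scipy, OpenCV 4.12 (cv2) and the standard library are available. Lean on these libraries where they do the work, as an engineer would, in place of code of your own. Each camera call takes 0.05 s, during which the arm holds its last target. There are 200 camera calls.

TASK

Make up this parcel for banding on the sloping tying stand: swing its hold-down arm up and back until it stays open, then stack the three cartons on the sloping deck, largest at the bottom and smallest on top, each lying flat with its long side up the slope, its end right back against the backstop and centred over the band slot. Set the cartons down without dropping them, then lower the hold-down arm gently, never letting it fall, so that it rests on the top carton, and let go. Leave everything else on the bench where it is.

Things in the scene. Friction and masses are not known exactly. Their poses are not given: they have to be found in the camera images.
- deck: Aluminium deck of the fixed tying stand, 150 x 190 mm, tilted 20 deg, with a 100 mm backstop square to it at its low end. Origin: mid-width, inner corner of deck top and backstop, about 45 mm over the bench. x: level across the deck, away from the robot; y: down the slope (backstop face y=0, deck y -190 to 0 mm); z: out of the deck top (z=0). A 14 mm band slot runs along x=0 down the deck and up the backstop.
- hinge (a point): Middle of the hold-down arm's hinge axis, on an upright at the deck's far edge: deck x 92, y -50, z 124 mm. The axis is parallel to deck y. The upright is 44 mm wide (along y), from deck x 83 mm outwards, up to z 134 mm. This frame is parallel to the deck's and fixed.
- hold_arm (a joint): Hold-down arm's angle, rad, right-handed about deck +y. 0: parallel to the deck, pointing to deck -x, its two rubber feet (deck x -14 and 14, y -50 mm) 110 mm over the deck = height of the three cartons. Positive lifts it up and back. At the start it hangs at its low stop, -0.35; open stop 1.75. Nearly free hinge, arm 160 g: it falls open above about 1.6 and stays there, falls shut below about 1.3.
- hold_grip (a point): Middle of the arm's black grip: a round bar 14 mm thick, 56 mm long, parallel to the hinge axis, to be pinched from above; the bar can turn between the fingers as the arm swings. With the arm at 0 this point is at x -142, y -42, z 28 mm from the hinge point (deck axes) and turns about it with the arm. The steel shank of the arm lies 33 mm or more to deck +y of it.
- carton_large_center (a point): Centre of the large carton: plain brown cardboard with white tape, 66 mm wide (its x), 165 mm long (its y), 44 mm high (its z), about 0.3 kg. Rigid and closed; it lies flat on the bench at the start.
- carton_medium_center (a point): Centre of the medium carton: the same look, 58 mm wide (x), 130 mm long (y), 36 mm high (z), about 0.2 kg.
- carton_small_center (a point): Centre of the small carton: the same look, 50 mm wide (x), 100 mm long (y), 30 mm high (z), about 0.12 kg.
- spray_bottle: Bystander: clear cleaning bottle, 48 mm across, 150 mm high; origin at the centre of its underside.
- screwdriver: Bystander: small screwdriver lying on the bench, 150 mm long along its x.
- lens_blank: Bystander: round glass lens blank, 70 mm across, 15 mm high; origin at the centre of its underside.
- spectacle_case: Bystander: black spectacle case with rounded edges, 62 x 158 x 44 mm (x, y, z); origin at the centre of its underside. Not one of the cartons.
- mug: Bystander: white mug, 80 mm across, 90 mm high; origin at the centre of its underside.
- band_roll: Bystander: roll of paper band lying flat, 130 mm across, 15 mm high; origin at the centre of its underside.
- job_tray: Bystander: open grey job tray, 130 x 200 x 45 mm; origin at the centre of its underside.
There are look-alikes about, which are no part of the job. What is shaped like the part that bears carton_small_center but orange or yellow is not meant.

How it is judged:
By the outcome, as a careful person would: the job done as asked, in the order asked, and still so for the second after the job is handed in, with the robot touching nothing.
It also fails if it takes over 72 s, if anything falls off the work surface, if the arm or the gripper's body presses on something with over 40 N, if the wrist force passes 120 N, or if a joint passes its speed limit or range.

## Working session

There is one attempt and no reset: what is moved stays moved. The work goes in short steps, Python scripts to look and compute and a tool call to move; the robot and the scene stay as the last step left them, time stands still between calls to the robot, and variables do not carry over. Pictures are saved under pics/ and viewed, at most 10 in all, crops included, and the job is handed in when it is done.

Besides the shell and the picture viewer there is one more tool, called after "Emit:" by a JSON object that holds its "name" and its "arguments". servo_tool: Moves the arm, as the interface text tells. Shifts and turns lie within -1 to 1; 1 stands for 300 mm of shift or pi rad of turn. Its arguments: {"type":"object","properties":{"series":{"type":"array"},"grip_force":{"type":"number"}},"required":["series"]}

```bash
ls; mkdir -p pics
python3 - <<'E'
from cell import get_obs, eyes, env
import numpy as np,cv2,pickle
o=get_obs(); print(o)
d={}
for n in("scene","side"):
    c=eyes.read_camera(n); d[n]=c
    cv2.imwrite(f"pics/{n}0.png",c["frame"][:,:,::-1]); print(n,c["fx"],c["cx"],c["cy"],c["origin"],np.round(c["rotation"],3).tolist())
pickle.dump(d,open("v0.pkl","wb"))
E
```

```text
pics
{'time_s': 0.0, 'qpos': array([74.14576676, 18.43889485, -4.01547533, 83.17400199,  1.29591123,
       78.54256668, -3.26335696]), 'joint_velocities': array([-0.0096862 , -0.0246365 , -0.07565758, -0.07139608,  0.02528542,
       -0.02660656, -0.04325541]), 'effort': array([ 1.89170796e-04, -4.91285706e+01, -4.03959313e-01, -3.12524378e+01,
       -6.40598964e-02,  4.39020200e-02,  2.11754282e-04]), 'tool_pos': array([ 0.18615695, -0.62218988,  0.22147129]), 'tool_rot': array([-1.79889832e+02,  6.73520925e-03,  1.66607410e+01]), 'force': array([-0.28683435, -0.01823919, -0.26946808]), 'wrist_torque': array([-0.04550641, -0.04962336, -0.0076657 ]), 'grasp_force': 0.0, 'grip_width': 0.086969061359156}
scene 416.5617838934119 279.71659234632904 206.61422767784043 [0.89304188 0.40500064 1.03593555] [-149.09, 0.55, 140.652]
side 500.09230246889484 278.98585474633603 198.61320503649645 [0.03152276 0.99274687 1.05645211] [-128.613, 0.521, -152.054]
```

View pics/scene0.png

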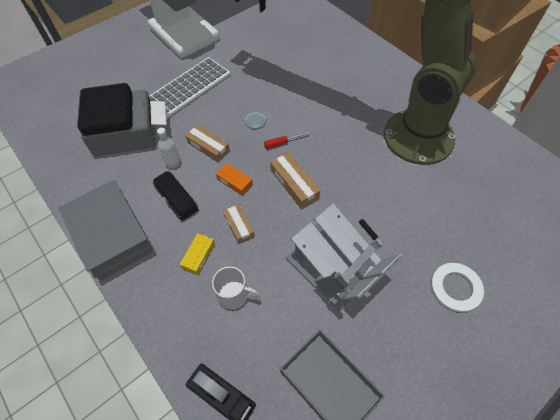

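View pics/side0.png

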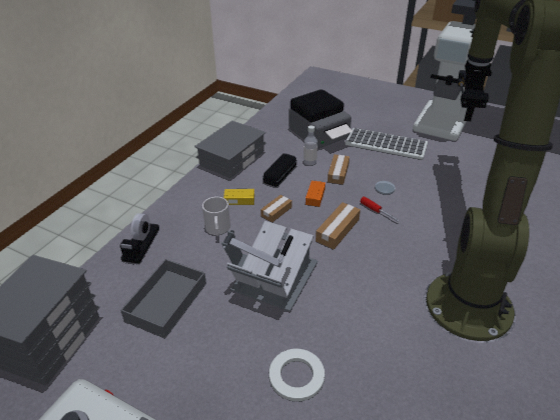

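```bash
cat > h.py <<'E'
import numpy as np,cv2
from scipy.spatial.transform import Rotation as R
def Rm(r):
    r=np.array(r,float); return r if r.shape==(3,3) else R.from_euler("xyz",r,degrees=True).as_matrix()
def cloud(c,T=None):
    h,w=c["depth"].shape; u,v=np.meshgrid(np.arange(w),np.arange(h)); z=c["depth"]
    P=np.stack([(u-c["cx"])/c["fx"]*z,(v-c["cy"])/c["fy"]*z,z],-1)
    if T is None: return P@Rm(c["rotation"]).T+np.array(c["origin"])
    return P@T[:3,:3].T+T[:3,3]
def onplane(c,uv,zh):
    uv=np.atleast_2d(uv).astype(float)
    d=np.c_[(uv[:,0]-c["cx"])/c["fx"],(uv[:,1]-c["cy"])/c["fy"],np.ones(len(uv))]@Rm(c["rotation"]).T
    o=np.array(c["origin"]); return o+d*((zh-o[2])/d[:,2])[:,None]
def topbox(P,ok,zlo,zhi):
    m=ok&(P[...,2]>zlo)&(P[...,2]<zhi); q=P[m]
    r=cv2.minAreaRect((q[:,:2]*1000).astype(np.float32)); return r,len(q),np.median(q[:,2])
E
python3 - <<'E'
from h import *; import pickle
d=pickle.load(open("v0.pkl","rb"))
for n in d:
    c=d[n];P=cloud(c)
    hsv=cv2.cvtColor(c["frame"],cv2.COLOR_RGB2HSV)
    print(n,"bench z",np.median(P[300:310,100:200,2]) )
    brown=cv2.inRange(hsv,(8,70,60),(22,190,255)); white=cv2.inRange(hsv,(0,0,190),(180,60,255))
    k,l,s,ce=cv2.connectedComponentsWithStats(cv2.morphologyEx(brown|white,cv2.MORPH_CLOSE,np.ones((3,3))))
    for i in range(1,k):
        if s[i,4]<80: continue
        m=(l==i)&(c["depth"]>0); q=P[m]
        if np.hypot(*np.median(q[:,:2],0))>1.0 : continue
        h=np.percentile(q[:,2],85)
        t=q[q[:,2]>h-.008]
        r=cv2.minAreaRect((t[:,:2]*1000).astype(np.float32))
        print(n,ce[i].round(),s[i,4],"h",h.round(4),"rect",np.round(r[0]),np.round(r[1]),round(r[2],1),(brown[l==i]>0).mean().round(2))
c=d["scene"];P=cloud(c)
cr=cv2.resize(c["frame"][190:320,270:420],None,fx=5,fy=4.6,interpolation=cv2.INTER_CUBIC);cv2.imwrite("pics/stand.png",cr[:,:,::-1])
for uv in[(420,140),(345,215),(300,240),(335,240),(368,229),(330,300),(400,258),(350,310)]:print(uv,P[uv[1],uv[0]].round(3))
E
```

```text
scene bench z -0.0003446753563433047
scene [399.  24.] 2457 h -0.1615 rect [-361. -342.] [984. 141.] 39.8 1.0
scene [500.  43.] 5386 h -0.0544 rect [-485. -179.] [991. 175.] 17.7 1.0
scene [164.  33.] 175 h 0.0426 rect [ 375. -916.] [225.  20.] 88.8 0.0
scene [208.  26.] 85 h 0.0425 rect [ 226. -849.] [91. 25.] 87.8 0.0
scene [158. 112.] 308 h 0.0741 rect [ 609. -561.] [102.  41.] 60.7 0.0
scene [207. 142.] 777 h 0.0381 rect [ 542. -398.] [ 60. 130.] 14.0 0.66
scene [295. 180.] 1306 h 0.0461 rect [ 425. -115.] [168.  67.] 84.1 0.7
scene [238. 223.] 612 h 0.0319 rect [ 638. -105.] [102.  50.] 77.9 0.55
scene [458. 287.] 1184 h 0.0173 rect [312. 398.] [126. 126.] 89.9 0.0
scene [231. 289.] 299 h 0.0876 rect [776.  68.] [29. 87.] 54.7 0.0
side bench z 0.004628877536063669
side [339. 131.] 147 h 0.0744 rect [ 608. -562.] [96. 40.] 63.8 0.0
side [338. 168.] 424 h 0.0394 rect [ 539. -395.] [ 55. 135.] 13.6 0.67
side [276. 208.] 462 h 0.0328 rect [ 636. -105.] [104.  55.] 76.3 0.69
side [338. 225.] 1098 h 0.047 rect [ 423. -113.] [168.  67.] 84.1 0.74
side [296. 373.] 1228 h 0.0178 rect [312. 398.] [126. 124.] 84.1 0.0
(420, 140) [0.057 0.036 0.06 ]
(345, 215) [0.382 0.06  0.001]
(300, 240) [0.569 0.075 0.103]
(335, 240) [0.494 0.125 0.086]
(368, 229) [0.455 0.181 0.179]
(330, 300) [0.589 0.219 0.016]
(400, 258) [ 0.36  0.25 -0.  ]
(350, 310) [ 0.563  0.267 -0.001]
```

View pics/stand.png

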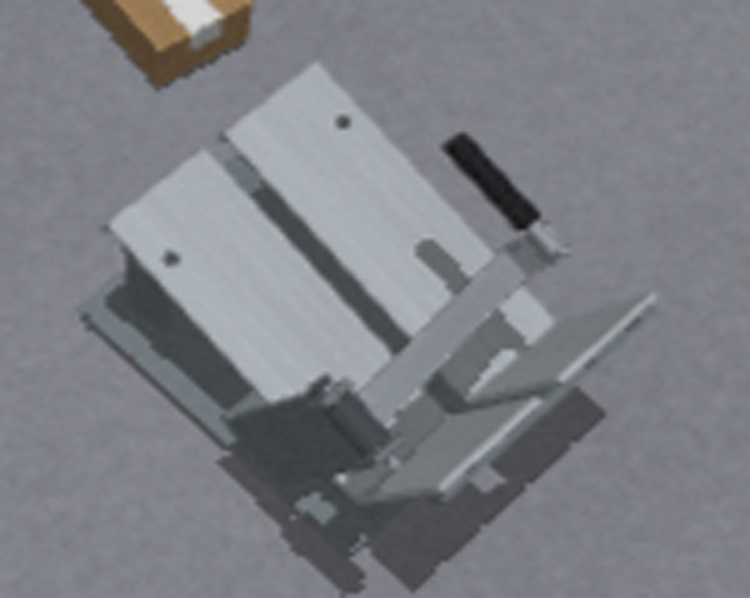

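Run:
```python
from h import *; import pickle
d=pickle.load(open("v0.pkl","rb"))
rng=np.random.default_rng(0)
for n in d:
    c=d[n];P=cloud(c);hsv=cv2.cvtColor(c["frame"],cv2.COLOR_RGB2HSV)
    m=(c["depth"]>0)&(P[...,0]>.38)&(P[...,0]<.66)&(P[...,1]>-.02)&(P[...,1]<.28)&(P[...,2]>.02)&(P[...,2]<.125)
    q=P[m];best=0
    for _ in range(500):
        a=q[rng.choice(len(q),3,False)];nn=np.cross(a[1]-a[0],a[2]-a[0]);l=np.linalg.norm(nn)
        if l<1e-5:continue
        nn/=l; nn*=np.sign(nn[2]); 
        if abs(nn[2]-np.cos(np.radians(20)))>.05: continue
        i=abs((q-a[0])@nn)<.003
        if i.sum()>best:best=i.sum();I=i
    t=q[I];ce=t.mean(0);nn=np.linalg.svd(t-ce,full_matrices=False)[2][2];nn*=np.sign(nn[2])
    yd=np.array([nn[0],nn[1],0]);yd/=np.linalg.norm(yd);xd=np.cross(yd,[0,0,1]);
    print(n,best,"tilt",np.degrees(np.arccos(nn[2])),"down dir yaw",np.degrees(np.arctan2(yd[1],yd[0])),ce)
    # in-plane coordinates
    ys=np.cross(nn,xd); ab=np.c_[(t-ce)@xd,(t-ce)@ys]*1000
    r=cv2.minAreaRect(ab.astype(np.float32));print(r,"xd",xd.round(3),"ys",ys.round(3))
    # far edges & slot
    e=[(k,np.percentile(ab[abs(ab[:,1]-k)<6][:,0],[0,100]).round(1).tolist()) for k in(-80,-60,-40,-20,0,20,40,60)];print(e)
    print("y ext by x",[(k,ab[abs(ab[:,0]-k)<5][:,1].min().round(1),ab[abs(ab[:,0]-k)<5][:,1].max().round(1)) for k in(-60,-40,-20,20,40,60)])
    for k in(-70,-50,-30,-10,10):
        s=np.sort(ab[abs(ab[:,1]-k)<4][:,0]);s=s[abs(s)<45];g=np.argmax(np.diff(s));print("slot",k,s[g].round(1),s[g+1].round(1))
    # black grip
    b=(hsv[...,2]<60)&(c["depth"]>0)&(P[...,2]>.1)&(P[...,2]<.25)&(P[...,0]>.35)&(P[...,0]<.62)&(P[...,1]>0)&(P[...,1]<.25)
    g=P[b];print("grip",len(g),np.median(g,0).round(4) if len(g) else 0)
```

```text
scene 2913 tilt 19.938754327034182 down dir yaw 92.55024886059198 [0.50593516 0.13301528 0.08152307]
((10.586219787597656, 15.662635803222656), (173.39512634277344, 199.2187957763672), 0.6934677958488464) xd [ 0.999  0.044 -0.   ] ys [-0.042  0.939 -0.341]
[(-80, [-73.8, 75.6]), (-60, [-74.6, 76.4]), (-40, [-74.7, 76.1]), (-20, [-74.4, 75.2]), (0, [-75.9, 75.4]), (20, [-74.3, 75.2]), (40, [-75.2, 97.0]), (60, [-74.8, 96.1])]
y ext by x [(-60, np.float64(-84.6), np.float64(105.2)), (-40, np.float64(-84.5), np.float64(105.6)), (-20, np.float64(-84.3), np.float64(106.0)), (20, np.float64(-83.0), np.float64(106.2)), (40, np.float64(-82.9), np.float64(106.4)), (60, np.float64(-82.7), np.float64(106.0))]
slot -70 -6.5 4.0
slot -50 -6.2 8.2
slot -30 -6.6 7.9
slot -10 -7.8 8.8
slot 10 -7.3 6.2
grip 131 [0.4556 0.182  0.1782]
side 1788 tilt 19.66196964421879 down dir yaw 92.86175866254429 [0.50243288 0.13404062 0.08185489]
((12.201713562011719, 15.962379455566406), (168.34617614746094, 202.650390625), 0.23790179193019867) xd [ 0.999  0.05  -0.   ] ys [-0.047  0.941 -0.336]
[(-80, [-70.7, 79.7]), (-60, [-70.7, 77.7]), (-40, [-71.1, 79.3]), (-20, [-71.8, 79.3]), (0, [-71.8, 78.1]), (20, [-71.4, 78.9]), (40, [-71.9, 94.9]), (60, [-71.8, 95.1])]
y ext by x [(-60, np.float64(-85.4), np.float64(117.0)), (-40, np.float64(-85.6), np.float64(107.9)), (-20, np.float64(-83.8), np.float64(108.8)), (20, np.float64(-84.3), np.float64(109.2)), (40, np.float64(-84.7), np.float64(108.7)), (60, np.float64(-84.3), np.float64(108.9))]
slot -70 -3.5 13.0
slot -50 -21.5 -3.0
slot -30 -20.9 -4.9
slot -10 -21.4 -4.5
slot 10 -4.6 11.4
grip 208 [0.5864 0.2047 0.1667]
```

```bash
cat > plan.py <<'E'
import json,os,numpy as np
from h import *
YD=2.65
c_,s_=np.cos(np.radians(YD)),np.sin(np.radians(YD))
RD=R.from_euler("z",YD,degrees=True).as_matrix()@R.from_euler("x",-20,degrees=True).as_matrix()
OD=np.array([.5014,.2333,.0455])
def D(x,y,z): return OD+RD@np.array([x,y,z])/1000
def T(yaw,lean=0):  # yaw of tool x; lean of body towards -toolx
    return R.from_euler("z",yaw,degrees=True).as_matrix()@R.from_euler("y",-lean,degrees=True).as_matrix()@R.from_euler("x",180,degrees=True).as_matrix()
def tcp(grasp,Rt): return np.asarray(grasp)+.019*Rt[:,2]
def arm(th): return D(92-142*np.cos(th)+28*np.sin(th),-92,124+142*np.sin(th)+28*np.cos(th))
def load():
    if os.path.exists("cmd.json"):
        a=json.load(open("cmd.json"));return np.array(a[0]),np.array(a[1])
    return np.array([.186,-.623,.223]),T(16.65)
def plan(wps,dry=False):
    p,Q=load(); rows=[]
    for (q,S,g,n) in wps:
        q=np.asarray(q);w=R.from_matrix(Q.T@S).as_rotvec()
        if max(np.linalg.norm(q-p)/n/.0417,np.degrees(np.linalg.norm(w))/n/7.16)>.95: print("FAST",np.linalg.norm(q-p),np.degrees(np.linalg.norm(w)),n)
        for k in range(1,n+1): rows.append((p+(q-p)*k/n,Q@R.from_rotvec(w*k/n).as_matrix(),g))
        p,Q=q,S
    p,Q=load()
    for i in range(0,len(rows),12):
        out=[]
        for (q,S,g) in rows[i:i+12]:
            a=np.r_[Q.T@(q-p)/.3,R.from_matrix(Q.T@S).as_rotvec()/np.pi].round(3)+0.0
            if abs(a).max()>1: print("BIG")
            out.append([float(v) for v in a]+[g])
        print(json.dumps([out]).replace(" ","").replace("0.0,","0,"))
        p,Q=p+Q@a[:3]*.3,Q@R.from_rotvec(a[3:]*np.pi).as_matrix()
    if not dry: json.dump([p.tolist(),Q.tolist()],open("cmd.json","w"))
E
python3 - <<'E'
from plan import *
b=arm(-.35);V=T(92.65);t=tcp(b,V);print(b,t,arm(1.7))
plan([([.45,-.33,.30],T(60),1,12),([.47,-.04,.31],T(85),1,10),(t+[0,0,.06],V,1,8),(t,V,1,4)])
E
```

```text
[0.45285274 0.17929895 0.17244891] [0.45285274 0.17929895 0.15344891] [0.63918141 0.24256713 0.32242179]
BIG
BIG
[[[0.094,-0.057,-0.021,0,0,-0.02,1],[0.187,-0.114,-0.043,0,0,-0.04,1],[0.281,-0.171,-0.064,0,0,-0.06,1],[0.374,-0.228,-0.086,0,0,-0.08,1],[0.468,-0.285,-0.107,0,0,-0.1,1],[0.561,-0.342,-0.128,0,0,-0.12,1],[0.655,-0.399,-0.15,0,0,-0.14,1],[0.749,-0.456,-0.171,0,0,-0.161,1],[0.842,-0.513,-0.193,0,0,-0.181,1],[0.936,-0.57,-0.214,0,0,-0.201,1],[1.029,-0.627,-0.235,0,0,-0.221,1],[1.123,-0.684,-0.257,0,0,-0.241,1]]]
BIG
[[[0.087,-0.042,-0.003,0,0,-0.014,1],[0.174,-0.085,-0.006,0,0,-0.028,1],[0.261,-0.127,-0.01,0,0,-0.041,1],[0.348,-0.17,-0.013,0,0,-0.055,1],[0.435,-0.212,-0.016,0,0,-0.069,1],[0.522,-0.255,-0.02,0,0,-0.083,1],[0.609,-0.297,-0.023,0,0,-0.097,1],[0.696,-0.34,-0.026,0,0,-0.111,1],[0.783,-0.382,-0.03,0,0,-0.125,1],[0.87,-0.425,-0.033,0,0,-0.139,1],[0.946,-0.477,0.007,0,0,-0.144,1],[1.022,-0.529,0.047,0,0,-0.149,1]]]
[[[0.09,-0.012,0.041,0,0,-0.006,1],[0.181,-0.024,0.081,0,0,-0.011,1],[0.272,-0.036,0.121,0,0,-0.016,1],[0.363,-0.048,0.161,0,0,-0.022,1],[0.454,-0.061,0.202,0,0,-0.027,1],[0.544,-0.073,0.242,0,0,-0.032,1],[0.544,-0.073,0.292,0,0,-0.032,1],[0.544,-0.073,0.342,0,0,-0.032,1],[0.544,-0.073,0.392,0,0,-0.032,1],[0.544,-0.073,0.442,0,0,-0.032,1]]]
```

```bash
rm -f cmd.json
python3 - <<'E'
from plan import *
b=arm(-.35);V=T(92.65);t=tcp(b,V)
plan([([.41,-.46,.30],T(45),1,12),([.47,-.20,.31],T(70),1,12),([.46,.06,.29],T(90),1,8),(t+[0,0,.05],V,1,4),(t,V,1,6)])
E
```

```text
[[[0.073,-0.026,-0.021,0,0,-0.013,1],[0.145,-0.051,-0.043,0,0,-0.026,1],[0.218,-0.077,-0.064,0,0,-0.039,1],[0.29,-0.102,-0.086,0,0,-0.052,1],[0.363,-0.128,-0.107,0,0,-0.066,1],[0.436,-0.153,-0.128,0,0,-0.079,1],[0.508,-0.179,-0.15,0,0,-0.092,1],[0.581,-0.204,-0.171,0,0,-0.105,1],[0.653,-0.23,-0.192,0,0,-0.118,1],[0.726,-0.256,-0.214,0,0,-0.131,1],[0.798,-0.281,-0.235,0,0,-0.144,1],[0.871,-0.307,-0.257,0,0,-0.158,1]]]
[[[0.063,-0.039,-0.002,0,0,-0.011,1],[0.126,-0.078,-0.005,0,0,-0.023,1],[0.189,-0.117,-0.008,0,0,-0.034,1],[0.252,-0.156,-0.011,0,0,-0.046,1],[0.314,-0.196,-0.014,0,0,-0.057,1],[0.377,-0.235,-0.016,0,0,-0.069,1],[0.44,-0.274,-0.019,0,0,-0.081,1],[0.503,-0.313,-0.022,0,0,-0.092,1],[0.566,-0.352,-0.025,0,0,-0.104,1],[0.629,-0.391,-0.027,0,0,-0.115,1],[0.692,-0.431,-0.03,0,0,-0.127,1],[0.755,-0.47,-0.033,0,0,-0.138,1]]]
BIG
BIG
[[[0.1,-0.041,0.008,0,0,-0.014,1],[0.2,-0.082,0.017,0,0,-0.028,1],[0.301,-0.123,0.025,0,0,-0.042,1],[0.401,-0.164,0.033,0,0,-0.056,1],[0.501,-0.205,0.042,0,0,-0.07,1],[0.602,-0.246,0.05,0,0,-0.084,1],[0.702,-0.288,0.058,0,0,-0.098,1],[0.802,-0.329,0.067,0,0,-0.111,1],[0.894,-0.368,0.139,0,0,-0.115,1],[0.985,-0.408,0.211,0,0,-0.119,1],[1.076,-0.448,0.283,0,0,-0.123,1],[1.168,-0.488,0.355,0,0,-0.126,1]]]
[[[0,0,0.028,0,0,0,1],[0,0,0.056,0,0,0,1],[0,0,0.084,0,0,0,1],[0,0,0.111,0,0,0,1],[0,0,0.139,0,0,0,1],[0,0,0.167,0,0,0,1]]]
```

Emit:
{"name": "servo_tool", "arguments": {"series": [[[0.1,-0.035,-0.03,0,0,-0.018,1],[0.871,-0.307,-0.257,0,0,-0.158,1],[0.871,-0.307,-0.257,0,0,-0.158,1],[0.871,-0.307,-0.257,0,0,-0.158,1],[0.871,-0.307,-0.257,0,0,-0.158,1],[0.871,-0.307,-0.257,0,0,-0.158,1],[0.871,-0.307,-0.257,0,0,-0.158,1],[0.871,-0.307,-0.257,0,0,-0.158,1],[0.871,-0.307,-0.257,0,0,-0.158,1],[0.871,-0.307,-0.257,0,0,-0.158,1]]], "grip_force": 15}}

```text
time_s: 0.93
tool_pos: [0.41, -0.4596, 0.2992]
tool_rot: [-180.0, 0.1, 45.1]
force: [-0.5, -0.2, -1.1]
grip_width: 0.087
grasp_force: 0.0
```

Emit:
{"name": "servo_tool", "arguments": {"series": [[[0.755,-0.47,-0.033,0,0,-0.138,1],[0.755,-0.47,-0.033,0,0,-0.138,1],[0.755,-0.47,-0.033,0,0,-0.138,1],[0.755,-0.47,-0.033,0,0,-0.138,1],[0.755,-0.47,-0.033,0,0,-0.138,1],[0.755,-0.47,-0.033,0,0,-0.138,1],[0.755,-0.47,-0.033,0,0,-0.138,1],[0.755,-0.47,-0.033,0,0,-0.138,1],[0.755,-0.47,-0.033,0,0,-0.138,1]]]}}

```text
time_s: 1.68
tool_pos: [0.4694, -0.2007, 0.3092]
tool_rot: [-180.0, 0.1, 69.9]
force: [-0.3, -0.8, -0.6]
grip_width: 0.0869
grasp_force: 0.0
```

Emit:
{"name": "servo_tool", "arguments": {"series": [[[0.802,-0.329,0.067,0,0,-0.111,1],[0.802,-0.329,0.067,0,0,-0.111,1],[0.802,-0.329,0.067,0,0,-0.111,1],[0.802,-0.329,0.067,0,0,-0.111,1],[0.802,-0.329,0.067,0,0,-0.111,1],[0.802,-0.329,0.067,0,0,-0.111,1],[0.802,-0.329,0.067,0,0,-0.111,1],[0.802,-0.329,0.067,0,0,-0.111,1],[0.802,-0.329,0.067,0,0,-0.111,1]]]}}

```text
time_s: 2.43
tool_pos: [0.4604, 0.0576, 0.2891]
tool_rot: [-180.0, 0.1, 89.8]
force: [0.5, -0.1, -0.2]
grip_width: 0.0869
grasp_force: 0.0
```

```bash
cat >> plan.py <<'E'
_p=plan
def plan(wps,dry=False):
    """break calls at |a|>.98; free moves (n<0): repeated target, |n| rows = one call"""
    p,Q=load()
    def emit(seq,p,Q):
        out=[]
        for (q,S,g) in seq:
            a=np.r_[Q.T@(q-p)/.3,R.from_matrix(Q.T@S).as_rotvec()/np.pi].round(3)+0.0
            out.append([float(v) for v in a]+[g])
        return out,p+Q@a[:3]*.3,Q@R.from_rotvec(a[3:]*np.pi).as_matrix()
    cp,cQ=p,Q;buf=[]
    def flush():
        nonlocal p,Q,buf
        if buf:
            o,p,Q=emit(buf,p,Q);print(json.dumps([o]).replace(" ","").replace(".0,",","));buf=[]
    for (q,S,g,n) in wps:
        q=np.asarray(q,float)
        if n=="free":
            flush();o,p,Q=emit([(q,S,g)],p,Q);m=int(np.ceil(max(np.linalg.norm(q-cp)/.0417,np.degrees(np.linalg.norm(R.from_matrix(cQ.T@S).as_rotvec()))/7.16)))+1
            print("FREE x",m,o[0],"BIG" if abs(np.array(o[0][:6])).max()>1 else "");cp,cQ=q,S;continue
        w=R.from_matrix(cQ.T@S).as_rotvec()
        if max(np.linalg.norm(q-cp)/n/.0417,np.degrees(np.linalg.norm(w))/n/7.16)>.95: print("FAST")
        for k in range(1,n+1):
            r=(cp+(q-cp)*k/n,cQ@R.from_rotvec(w*k/n).as_matrix(),g)
            if len(buf)==12 or (buf and abs(Q.T@(r[0]-p)).max()>.29): flush()
            buf.append(r)
        cp,cQ=q,S
    flush()
    if not dry: json.dump([p.tolist(),Q.tolist()],open("cmd.json","w"))
def wcloud(c,o):
    M=np.eye(4);M[:3,:3]=Rm(o["tool_rot"]);M[:3,3]=o["tool_pos"]
    return cloud(c,M@np.array(c["mount"]))
E
python3 - <<'E'
from plan import *
from cell import get_obs,eyes
import pickle
json.dump([[.46,.06,.29],T(90).tolist()],open("cmd.json","w"))
o=get_obs();c=eyes.read_camera("wrist");pickle.dump((o,c),open("w1.pkl","wb"))
cv2.imwrite("pics/w1.png",c["frame"][:,:,::-1])
P=wcloud(c,o);hsv=cv2.cvtColor(c["frame"],cv2.COLOR_RGB2HSV)
Q=(P-OD)@RD*1000;ok=c["depth"]>0
m=ok&(abs(Q[...,2])<4)&(Q[...,1]>-200)&(Q[...,1]<-5)&(abs(Q[...,0])<90);q=Q[m]
print("deck pts",m.sum(),"z med",np.median(q[:,2]),[(k,np.median(q[abs(q[:,1]-k)<8][:,2]).round(2)) for k in(-180,-150,-120,-90,-60,-30)if (abs(q[:,1]-k)<8).sum()>5])
for k in(-170,-150,-130,-110,-90,-70,-40):
    s=q[abs(q[:,1]-k)<4][:,0]
    if len(s)>20:
        a=np.sort(s);a2=a[abs(a)<25];g=np.argmax(np.diff(a2)) if len(a2)>3 else 0
        print(k,a[0].round(1),a[-1].round(1),"slot",a2[g:g+2].round(1) if len(a2)>3 else '')
print("ymin",[(k,q[abs(q[:,0]-k)<5][:,1].min().round(1)) for k in(-60,-30,30,60) if (abs(q[:,0]-k)<5).sum()])
b=ok&(hsv[...,2]<60)&(Q[...,2]>85)&(Q[...,2]<125)&(Q[...,0]<-30)&(Q[...,0]>-75)
g=Q[b];print("grip",len(g),g.min(0) if len(g) else 0,g.max(0) if len(g) else 0)
bs=ok&(abs(Q[...,1])<6)&(Q[...,2]>10)&(Q[...,2]<90)&(abs(Q[...,0])<70);print("backstop",bs.sum(),np.median(Q[bs],0) if bs.sum() else 0)
b=arm(-.35);V=T(92.65);t=tcp(b,V)
plan([(t+[0,0,.05],V,1,"free"),(t,V,1,5)],dry=True)
E
```

```text
deck pts 24194 z med -1.827103589246902 [(-180, np.float64(-1.82)), (-150, np.float64(-1.81)), (-120, np.float64(-1.83)), (-90, np.float64(-1.86)), (-60, np.float64(-1.83)), (-30, np.float64(-1.79))]
-170 -74.7 75.0 slot [-7.1  7.1]
-150 -75.0 75.3 slot [-7.1  6.9]
-130 -75.1 74.8 slot [-7.5  6.8]
-110 -75.3 74.6 slot [-7.5  6.8]
-90 -75.5 74.3 slot [-7.6  6.2]
-70 -75.7 90.0 slot [-8.   6.4]
-40 -75.5 90.0 slot [-8.3  5.8]
ymin [(-60, np.float64(-192.4)), (-30, np.float64(-192.1)), (30, np.float64(-191.6)), (60, np.float64(-191.4))]
grip 792 [ -57.93271957 -122.70861972   96.67911604] [-44.91706498 -68.77207101 108.21514337]
backstop 11 [-67.56633467  -2.71935817  10.81204241]
FREE x 5 [0.398, -0.024, 0.289, 0.0, 0.0, -0.015, 1] 
[[[0,0,0.033,0,0,0,1],[0,0,0.066,0,0,0,1],[0,0,0.1,0,0,0,1],[0,0,0.133,0,0,0,1],[0,0,0.166,0,0,0,1]]]
```

View pics/w1.png

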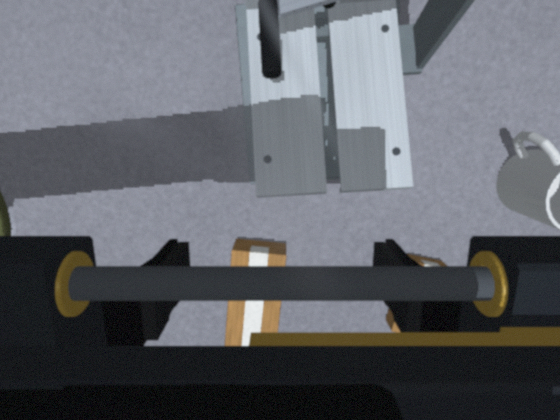

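```bash
sed -i 's/^YD=2.65/YD=2.85/; s/^OD=.*/OD=np.array([.5014,.2333,.0455])+RD@np.array([-.6,-1,-1])*1e-3/' plan.py
python3 - <<'E'
from plan import *
b=arm(-.35);V=T(90+YD);t=tcp(b,V);print(OD,t)
plan([(t+[0,0,.05],V,1,"free"),(t,V,1,5),(t,V,.1,4)])
E
```

```text
[0.50086447 0.23199004 0.04490233] [0.45250601 0.17781986 0.15285124]
FREE x 5 [0.393, -0.025, 0.29, 0.0, 0.0, -0.016, 1] 
[[[0,0,0.034,0,0,0,1],[0,0,0.067,0,0,0,1],[0,0,0.1,0,0,0,1],[0,0,0.134,0,0,0,1],[0,0,0.167,0,0,0,1],[0,0,0.167,0,0,0,0.1],[0,0,0.167,0,0,0,0.1],[0,0,0.167,0,0,0,0.1],[0,0,0.167,0,0,0,0.1]]]
```

Emit:
{"name": "servo_tool", "arguments": {"series": [[[0.393,-0.025,0.29,0,0,-0.016,1],[0.393,-0.025,0.29,0,0,-0.016,1],[0.393,-0.025,0.29,0,0,-0.016,1],[0.393,-0.025,0.29,0,0,-0.016,1],[0.393,-0.025,0.29,0,0,-0.016,1]]]}}

```text
time_s: 2.9
tool_pos: [0.4509, 0.1792, 0.1995]
tool_rot: [-179.7, -0.1, 92.9]
force: [-0.6, -0.8, -0.1]
grip_width: 0.0871
grasp_force: 0.0
```

Emit:
{"name": "servo_tool", "arguments": {"series": [[[0,0,0.034,0,0,0,1],[0,0,0.067,0,0,0,1],[0,0,0.1,0,0,0,1],[0,0,0.134,0,0,0,1],[0,0,0.167,0,0,0,1],[0,0,0.167,0,0,0,0.1],[0,0,0.167,0,0,0,0.1],[0,0,0.167,0,0,0,0.1],[0,0,0.167,0,0,0,0.1],[0,0,0.167,0,0,0,0.1],[0,0,0.167,0,0,0,0.1]]], "grip_force": 12}}

```text
time_s: 3.82
tool_pos: [0.453, 0.1783, 0.1528]
tool_rot: [179.9, 0.0, 92.8]
force: [0.6, -0.0, 0.7]
grip_width: 0.0548
grasp_force: 0.0
```

Run:
```python
from plan import *
from cell import get_obs
o=get_obs();print(o["tool_pos"],o["force"],o["grip_width"],o["grasp_force"])
V=T(90+YD)
plan([(tcp(arm(th),V),V,.1,1) for th in np.linspace(-.35,1.72,26)[1:]]+[(tcp(arm(1.72),V),V,.1,2)])
```

```text
[0.45302881 0.17831645 0.15275417] [ 0.5664666  -0.00999337  0.68998081] 0.054835016038024806 0.0
[[[0.013,-0.005,-0.037,0,0,0,0.1],[0.027,-0.006,-0.075,0,0,0,0.1],[0.041,-0.004,-0.112,0,0,0,0.1],[0.054,0.002,-0.149,0,0,0,0.1],[0.067,0.01,-0.186,0,0,0,0.1],[0.081,0.022,-0.222,0,0,0,0.1],[0.093,0.037,-0.257,0,0,0,0.1],[0.105,0.055,-0.29,0,0,0,0.1],[0.117,0.076,-0.322,0,0,0,0.1],[0.128,0.099,-0.352,0,0,0,0.1],[0.138,0.126,-0.381,0,0,0,0.1],[0.148,0.154,-0.407,0,0,0,0.1]]]
[[[0.009,0.031,-0.024,0,0,0,0.1],[0.016,0.064,-0.045,0,0,0,0.1],[0.023,0.098,-0.064,0,0,0,0.1],[0.029,0.134,-0.08,0,0,0,0.1],[0.034,0.172,-0.094,0,0,0,0.1],[0.038,0.21,-0.104,0,0,0,0.1],[0.04,0.249,-0.111,0,0,0,0.1],[0.042,0.289,-0.115,0,0,0,0.1],[0.042,0.329,-0.116,0,0,0,0.1],[0.041,0.369,-0.114,0,0,0,0.1],[0.039,0.408,-0.109,0,0,0,0.1],[0.036,0.447,-0.101,0,0,0,0.1]]]
[[[-0.004,0.038,0.011,0,0,0,0.1],[-0.004,0.038,0.011,0,0,0,0.1],[-0.004,0.038,0.011,0,0,0,0.1]]]
```

Emit:
{"name": "servo_tool", "arguments": {"series": [[[0,0,0,0,0,0,0.1],[0,0,0,0,0,0,0.1],[0,0,0,0,0,0,0.1],[0,0,0,0,0,0,0.1],[0,0,0,0,0,0,0.1],[0,0,0,0,0,0,0.1],[0,0,0,0,0,0,0.1],[0,0,0,0,0,0,0.1],[0,0,0,0,0,0,0.1],[0,0,0,0,0,0,0.1]]]}}

```text
time_s: 4.65
tool_pos: [0.4526, 0.1782, 0.1523]
tool_rot: [-180.0, 0.0, 92.8]
force: [-0.0, 1.0, 0.2]
grip_width: 0.0135
grasp_force: 12.0
```

Gripped the bar (13.5 mm). Swing up.

Emit:
{"name": "servo_tool", "arguments": {"series": [[[0.013,-0.005,-0.037,0,0,0,0.1],[0.027,-0.006,-0.075,0,0,0,0.1],[0.041,-0.004,-0.112,0,0,0,0.1],[0.054,0.002,-0.149,0,0,0,0.1],[0.067,0.01,-0.186,0,0,0,0.1],[0.081,0.022,-0.222,0,0,0,0.1],[0.093,0.037,-0.257,0,0,0,0.1],[0.105,0.055,-0.29,0,0,0,0.1],[0.117,0.076,-0.322,0,0,0,0.1],[0.128,0.099,-0.352,0,0,0,0.1],[0.138,0.126,-0.381,0,0,0,0.1],[0.148,0.154,-0.407,0,0,0,0.1]]]}}

```text
time_s: 5.65
tool_pos: [0.5, 0.2239, 0.2736]
tool_rot: [179.7, -0.0, 92.7]
force: [12.9, 1.5, -19.4]
grip_width: 0.0117
grasp_force: 12.4
```

Emit:
{"name": "servo_tool", "arguments": {"series": [[[0.009,0.031,-0.024,0,0,0,0.1],[0.016,0.064,-0.045,0,0,0,0.1],[0.023,0.098,-0.064,0,0,0,0.1],[0.029,0.134,-0.08,0,0,0,0.1],[0.034,0.172,-0.094,0,0,0,0.1],[0.038,0.21,-0.104,0,0,0,0.1],[0.04,0.249,-0.111,0,0,0,0.1],[0.042,0.289,-0.115,0,0,0,0.1],[0.042,0.329,-0.116,0,0,0,0.1],[0.041,0.369,-0.114,0,0,0,0.1],[0.039,0.408,-0.109,0,0,0,0.1],[0.036,0.447,-0.101,0,0,0,0.1]]]}}

```text
time_s: 6.65
tool_pos: [0.6299, 0.2428, 0.3055]
tool_rot: [-179.9, -0.0, 92.8]
force: [-0.9, -0.1, -1.9]
grip_width: 0.0135
grasp_force: 12.1
```

Emit:
{"name": "servo_tool", "arguments": {"series": [[[-0.004,0.038,0.011,0,0,0,0.1],[-0.004,0.038,0.011,0,0,0,0.1],[-0.004,0.038,0.011,0,0,0,0.1]]]}}

```text
time_s: 6.9
tool_pos: [0.6418, 0.242, 0.3018]
tool_rot: [-180.0, -0.1, 92.8]
force: [1.3, 1.4, -0.5]
grip_width: 0.0134
grasp_force: 12.0
```

Run:
```python
from plan import *
V=T(90+YD);t=tcp(arm(1.72),V)
# release, lift, head to above large carton
RL=T(84.1,20); d=np.array([np.cos(np.radians(84.1)),np.sin(np.radians(84.1)),0])
g=np.array([.424,-.114,.028])-.0125*d; tl=tcp(g,RL);print(g,tl)
plan([(t,V,.5,7),(t+[0,0,.07],V,.5,4),([.53,.05,.40],T(90),1,"free"),(tl-.07*RL[:,2],RL,1,"free")])
```

```text
[ 0.42271509 -0.12643379  0.028     ] [ 0.42338308 -0.11996983  0.01014584]
[[[0,0,0,0,0,0,0.5],[0,0,0,0,0,0,0.5],[0,0,0,0,0,0,0.5],[0,0,0,0,0,0,0.5],[0,0,0,0,0,0,0.5],[0,0,0,0,0,0,0.5],[0,0,0,0,0,0,0.5],[0,0,-0.058,0,0,0,0.5],[0,0,-0.116,0,0,0,0.5],[0,0,-0.175,0,0,0,0.5],[0,0,-0.233,0,0,0,0.5]]]
FREE x 7 [-0.619, -0.402, -0.094, 0.0, 0.0, 0.016, 1] 
FREE x 11 [-0.646, -0.364, 1.081, -0.006, 0.111, 0.032, 1] BIG
```

Emit:
{"name": "servo_tool", "arguments": {"series": [[[0,0,0,0,0,0,0.5],[0,0,0,0,0,0,0.5],[0,0,0,0,0,0,0.5],[0,0,0,0,0,0,0.5],[0,0,0,0,0,0,0.5],[0,0,0,0,0,0,0.5],[0,0,0,0,0,0,0.5],[0,0,-0.058,0,0,0,0.5],[0,0,-0.116,0,0,0,0.5],[0,0,-0.175,0,0,0,0.5],[0,0,-0.233,0,0,0,0.5]]]}}

```text
time_s: 7.82
tool_pos: [0.6414, 0.2413, 0.3721]
tool_rot: [-180.0, 0.0, 92.8]
force: [0.4, 0.2, 1.2]
grip_width: 0.043
grasp_force: 0.0
```

Emit:
{"name": "servo_tool", "arguments": {"series": [[[-0.619,-0.402,-0.094,0,0,0.016,1],[-0.619,-0.402,-0.094,0,0,0.016,1],[-0.619,-0.402,-0.094,0,0,0.016,1],[-0.619,-0.402,-0.094,0,0,0.016,1],[-0.619,-0.402,-0.094,0,0,0.016,1],[-0.619,-0.402,-0.094,0,0,0.016,1],[-0.619,-0.402,-0.094,0,0,0.016,1]]]}}

```text
time_s: 8.4
tool_pos: [0.5294, 0.045, 0.4007]
tool_rot: [179.9, 0.3, 89.4]
force: [1.3, 0.5, -0.2]
grip_width: 0.0814
grasp_force: 0.0
```

Run:
```python
from plan import *
from cell import get_obs,eyes
c=eyes.read_camera("scene");o=get_obs();print(o["tool_pos"])
cv2.imwrite("pics/s2.png",cv2.resize(c["frame"][150:350,260:460],None,fx=2.5,fy=2.5)[:,:,::-1])
json.dump([[.53,.05,.40],T(90).tolist()],open("cmd.json","w"))
RL=T(84.1,20); d=np.array([np.cos(np.radians(84.1)),np.sin(np.radians(84.1)),0])
g=np.array([.424,-.114,.028])-.0125*d; tl=tcp(g,RL)
plan([([.45,-.12,.22],T(84.1,15),1,"free"),(tl-.06*RL[:,2],RL,1,"free"),(tl,RL,1,5),(tl,RL,.6,6)])
```

```text
[0.52993905 0.04773052 0.40030362]
FREE x 8 [-0.567, -0.267, 0.6, -0.004, 0.083, 0.033, 1] 
FREE x 5 [-0.207, -0.087, 0.474, 0.0, 0.028, 0.0, 1] 
[[[0,0,0.04,0,0,0,1],[0,0,0.08,0,0,0,1],[0,0,0.12,0,0,0,1],[0,0,0.16,0,0,0,1],[0,0,0.2,0,0,0,1],[0,0,0.2,0,0,0,0.6],[0,0,0.2,0,0,0,0.6],[0,0,0.2,0,0,0,0.6],[0,0,0.2,0,0,0,0.6],[0,0,0.2,0,0,0,0.6],[0,0,0.2,0,0,0,0.6]]]
```

View pics/s2.png

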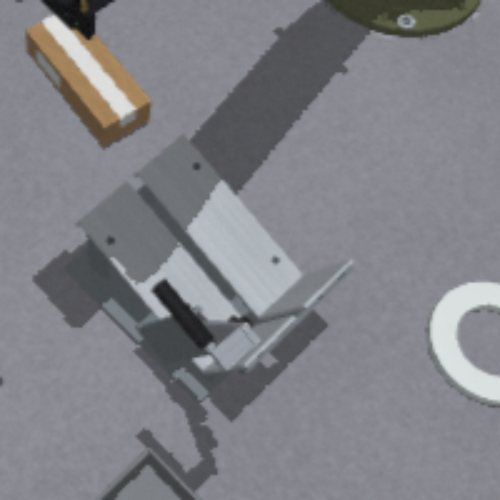

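The hold-down arm stays open (grip now at crop (182,312)). The brown carton with white tape at crop (88,80) is the large one. I ruled out the orange box at (234,179), the yellow box at (197,253) and the black case at (175,195).

Emit:
{"name": "servo_tool", "arguments": {"series": [[[-0.567,-0.267,0.6,-0.004,0.083,0.033,1],[-0.567,-0.267,0.6,-0.004,0.083,0.033,1],[-0.567,-0.267,0.6,-0.004,0.083,0.033,1],[-0.567,-0.267,0.6,-0.004,0.083,0.033,1],[-0.567,-0.267,0.6,-0.004,0.083,0.033,1],[-0.567,-0.267,0.6,-0.004,0.083,0.033,1],[-0.567,-0.267,0.6,-0.004,0.083,0.033,1],[-0.567,-0.267,0.6,-0.004,0.083,0.033,1]]], "grip_force": 30}}

```text
time_s: 9.12
tool_pos: [0.4481, -0.1204, 0.2168]
tool_rot: [-179.6, -15.1, 83.7]
force: [0.8, -0.7, -0.3]
grip_width: 0.0873
grasp_force: 0.0
```

Emit:
{"name": "servo_tool", "arguments": {"series": [[[-0.207,-0.087,0.474,0,0.028,0,1],[-0.207,-0.087,0.474,0,0.028,0,1],[-0.207,-0.087,0.474,0,0.028,0,1],[-0.207,-0.087,0.474,0,0.028,0,1],[-0.207,-0.087,0.474,0,0.028,0,1],[-0.207,-0.087,0.474,0,0.028,0,1],[-0.207,-0.087,0.474,0,0.028,0,1]]]}}

```text
time_s: 9.7
tool_pos: [0.4244, -0.1394, 0.0687]
tool_rot: [179.8, -20.0, 84.2]
force: [0.1, -0.3, -0.4]
grip_width: 0.087
grasp_force: 0.0
```

Run:
```python
from plan import *
from cell import get_obs,eyes
o=get_obs();print(o["tool_pos"],o["tool_rot"],o["force"],o["qpos"].round(0))
c=eyes.read_camera("wrist");P=wcloud(c,o);hsv=cv2.cvtColor(c["frame"],cv2.COLOR_RGB2HSV)
m=(c["depth"]>0)&(abs(P[...,2]-.044)<.006)&(abs(P[...,0]-.424)<.06)&(abs(P[...,1]+.11)<.12)
q=P[m];r=cv2.minAreaRect((q[:,:2]*1000).astype(np.float32));print(m.sum(),r,np.median(q[:,2]))
```

```text
[ 0.42435667 -0.1394395   0.06872606] [179.82078699 -19.96014707  84.159648  ] [ 0.06393144 -0.27679267 -0.42964776] [ 61.  11. -34. 116. -14.  63.  29.]
27020 ((424.8644104003906, -110.08036041259766), (152.84637451171875, 66.31278228759766), 83.79029083251953) 0.043290301698334144
```

Emit:
{"name": "servo_tool", "arguments": {"series": [[[0,0,0.04,0,0,0,1],[0,0,0.08,0,0,0,1],[0,0,0.12,0,0,0,1],[0,0,0.16,0,0,0,1],[0,0,0.2,0,0,0,1],[0,0,0.2,0,0,0,0.6],[0,0,0.2,0,0,0,0.6],[0,0,0.2,0,0,0,0.6],[0,0,0.2,0,0,0,0.6],[0,0,0.2,0,0,0,0.6],[0,0,0.2,0,0,0,0.6]]]}}

```text
time_s: 10.67
tool_pos: [0.4244, -0.1207, 0.011]
tool_rot: [180.0, -19.9, 83.9]
force: [-0.7, -0.8, 6.6]
grip_width: 0.066
grasp_force: 30.0
```

```bash
cat >> plan.py <<'E'
def place(L,W,H,z0,g,yaw,cen,lean):
    """grasp g (world) on flat carton at cen/yaw with pick lean; returns R_place and fn: deck clearance (dy up, dz) -> tcp"""
    d=np.array([np.cos(np.radians(yaw)),np.sin(np.radians(yaw)),0]); s=(np.asarray(g)-cen)@d; hz=g[2]
    S=T(90+YD,lean-20)
    def f(up,dz): # grasp in deck coords: y= -L/2+s*1000 - up
        return tcp(D(0,-L/2+s*1000-up,z0+hz*1000+dz),S)
    return S,f
E
python3 - <<'E'
from plan import *
from cell import get_obs
o=get_obs();print(o["grip_width"],o["grasp_force"],o["tool_pos"])
p,Q=load();print(p)
cen=np.array([.424,-.115,0]);g=p-.019*Q[:,2];print(g)
S,f=place(165,66,44,0,g,84.1,cen,20)
plan([(p+[0,0,.05],Q,.6,5),([.46,-.08,.20],T(87,10),.6,10),(f(40,60),S,.6,10),(f(12,10),S,.6,7),(f(6,3),S,.6,4)])
print(f(0,0))
E
```

```text
0.06604661376975557 29.999589272774756 [ 0.42438727 -0.12071457  0.01098234]
[ 0.4234362  -0.12015023  0.0102347 ]
[ 0.42277927 -0.12661237  0.02808993]
[[[0.011,0,-0.031,0,0,0,0.6],[0.023,0,-0.063,0,0,0,0.6],[0.034,0,-0.094,0,0,0,0.6],[0.046,0,-0.125,0,0,0,0.6],[0.057,0,-0.157,0,0,0,0.6],[0.087,0.011,-0.195,0,-0.006,-0.002,0.6],[0.116,0.021,-0.234,0.001,-0.011,-0.003,0.6],[0.146,0.032,-0.273,0.001,-0.017,-0.005,0.6],[0.175,0.043,-0.312,0.002,-0.022,-0.006,0.6],[0.205,0.053,-0.351,0.002,-0.028,-0.008,0.6],[0.235,0.064,-0.389,0.002,-0.033,-0.01,0.6],[0.264,0.075,-0.428,0.003,-0.039,-0.011,0.6]]]
[[[0.025,0.011,-0.043,0,-0.005,-0.002,0.6],[0.049,0.022,-0.085,0.001,-0.011,-0.003,0.6],[0.073,0.033,-0.127,0.001,-0.017,-0.005,0.6],[0.141,0.044,-0.096,0.001,-0.022,-0.008,0.6],[0.209,0.054,-0.065,0.002,-0.028,-0.011,0.6],[0.276,0.064,-0.034,0.002,-0.033,-0.015,0.6],[0.344,0.074,-0.002,0.002,-0.039,-0.018,0.6],[0.412,0.085,0.029,0.003,-0.044,-0.021,0.6],[0.479,0.095,0.06,0.003,-0.05,-0.024,0.6],[0.547,0.105,0.091,0.003,-0.055,-0.028,0.6],[0.615,0.115,0.122,0.004,-0.061,-0.031,0.6],[0.682,0.126,0.153,0.004,-0.066,-0.034,0.6]]]
[[[0.071,0.018,0.017,0,-0.006,-0.003,0.6],[0.075,0.018,0.044,0,-0.006,-0.003,0.6],[0.079,0.018,0.071,0,-0.006,-0.003,0.6],[0.083,0.018,0.098,0,-0.006,-0.003,0.6],[0.087,0.017,0.125,0,-0.006,-0.003,0.6],[0.091,0.017,0.152,0,-0.006,-0.003,0.6],[0.095,0.017,0.179,0,-0.006,-0.003,0.6],[0.098,0.017,0.206,0,-0.006,-0.003,0.6],[0.101,0.017,0.213,0,-0.006,-0.003,0.6],[0.104,0.017,0.22,0,-0.006,-0.003,0.6],[0.106,0.017,0.227,0,-0.006,-0.003,0.6],[0.109,0.017,0.235,0,-0.006,-0.003,0.6]]]
[0.50478696 0.15319813 0.08450843]
```

Emit:
{"name": "servo_tool", "arguments": {"series": [[[0.011,0,-0.031,0,0,0,0.6],[0.023,0,-0.063,0,0,0,0.6],[0.034,0,-0.094,0,0,0,0.6],[0.046,0,-0.125,0,0,0,0.6],[0.057,0,-0.157,0,0,0,0.6],[0.087,0.011,-0.195,0,-0.006,-0.002,0.6],[0.116,0.021,-0.234,0.001,-0.011,-0.003,0.6],[0.146,0.032,-0.273,0.001,-0.017,-0.005,0.6],[0.175,0.043,-0.312,0.002,-0.022,-0.006,0.6],[0.205,0.053,-0.351,0.002,-0.028,-0.008,0.6],[0.235,0.064,-0.389,0.002,-0.033,-0.01,0.6],[0.264,0.075,-0.428,0.003,-0.039,-0.011,0.6]]]}}

```text
time_s: 11.67
tool_pos: [0.4492, -0.0913, 0.159]
tool_rot: [-180.0, -12.9, 86.1]
force: [-0.2, 0.4, -1.1]
grip_width: 0.0656
grasp_force: 30.0
```

Emit:
{"name": "servo_tool", "arguments": {"series": [[[0.025,0.011,-0.043,0,-0.005,-0.002,0.6],[0.049,0.022,-0.085,0.001,-0.011,-0.003,0.6],[0.073,0.033,-0.127,0.001,-0.017,-0.005,0.6],[0.141,0.044,-0.096,0.001,-0.022,-0.008,0.6],[0.209,0.054,-0.065,0.002,-0.028,-0.011,0.6],[0.276,0.064,-0.034,0.002,-0.033,-0.015,0.6],[0.344,0.074,-0.002,0.002,-0.039,-0.018,0.6],[0.412,0.085,0.029,0.003,-0.044,-0.021,0.6],[0.479,0.095,0.06,0.003,-0.05,-0.024,0.6],[0.547,0.105,0.091,0.003,-0.055,-0.028,0.6],[0.615,0.115,0.122,0.004,-0.061,-0.031,0.6],[0.682,0.126,0.153,0.004,-0.066,-0.034,0.6]]]}}

```text
time_s: 12.67
tool_pos: [0.5016, 0.1161, 0.1593]
tool_rot: [179.9, -1.0, 92.2]
force: [0.2, -0.3, -1.8]
grip_width: 0.0658
grasp_force: 30.0
```

Run:
```python
from plan import *
from cell import get_obs,eyes
import pickle
o=get_obs();print(o["grip_width"],o["grasp_force"],o["tool_pos"],o["tool_rot"],o["force"])
c=eyes.read_camera("scene")
P=(cloud(c)-OD)@RD*1000
hsv=cv2.cvtColor(c["frame"],cv2.COLOR_RGB2HSV)
m=(c["depth"]>0)&(cv2.inRange(hsv,(8,70,60),(22,190,255))>0)&(abs(P[...,0])<80)&(P[...,1]>-250)&(P[...,1]<0)&(P[...,2]>50)&(P[...,2]<180)
q=P[m];print(len(q),q.min(0),q.max(0))
t=q[q[:,2]>np.percentile(q[:,2],60)-8];A=np.c_[t[:,:2],np.ones(len(t))];k=np.linalg.lstsq(A,t[:,2],rcond=None)[0];print("top plane slopes deg",np.degrees(k[:2]),k[2],cv2.minAreaRect(t[:,:2].astype(np.float32)))
```

```text
0.06580544667505225 29.99773693503812 [0.50159189 0.11605826 0.1593052 ] [179.94104801  -0.992173    92.18356528] [ 0.20426927 -0.33289981 -1.77355414]
908 [ -43.75684139 -225.12365498   58.53937697] [ 62.58413139 -61.35945656 176.45739002]
top plane slopes deg [ 2.02534932 -7.05559573] 91.16698553219226 ((9.427959442138672, -143.34259033203125), (163.42562866210938, 106.3404541015625), 89.62914276123047)
```

Emit:
{"name": "servo_tool", "arguments": {"series": [[[0.071,0.018,0.017,0,-0.006,-0.003,0.6],[0.075,0.018,0.044,0,-0.006,-0.003,0.6],[0.079,0.018,0.071,0,-0.006,-0.003,0.6],[0.083,0.018,0.098,0,-0.006,-0.003,0.6],[0.087,0.017,0.125,0,-0.006,-0.003,0.6],[0.091,0.017,0.152,0,-0.006,-0.003,0.6],[0.095,0.017,0.179,0,-0.006,-0.003,0.6],[0.098,0.017,0.206,0,-0.006,-0.003,0.6],[0.101,0.017,0.213,0,-0.006,-0.003,0.6],[0.104,0.017,0.22,0,-0.006,-0.003,0.6],[0.106,0.017,0.227,0,-0.006,-0.003,0.6],[0.109,0.017,0.235,0,-0.006,-0.003,0.6]]]}}

```text
time_s: 13.72
tool_pos: [0.5057, 0.1489, 0.089]
tool_rot: [179.9, 0.0, 92.7]
force: [0.3, -0.4, -1.6]
grip_width: 0.0657
grasp_force: 30.0
```

Run:
```python
from plan import *
from cell import get_obs,eyes
o=get_obs();print(o["tool_pos"],o["force"],o["wrist_torque"])
c=eyes.read_camera("wrist");P=(wcloud(c,o)-OD)@RD*1000
cv2.imwrite("pics/w3.png",c["frame"][:,:,::-1])
m=(c["depth"]>0)&(abs(P[...,0])<40)&(P[...,1]>-70)&(P[...,1]<5)&(P[...,2]>35)&(P[...,2]<70)
q=P[m];print(len(q),q.min(0),q.max(0))
if len(q)>50:
    A=np.c_[q[:,:2],np.ones(len(q))];k=np.linalg.lstsq(A,q[:,2],rcond=None)[0];print(np.degrees(k[:2]),k[2],np.median(q[:,2]))
m=(c["depth"]>0)&(abs(P[...,0])<70)&(P[...,1]>-15)&(P[...,1]<10)&(P[...,2]>55)&(P[...,2]<105);q=P[m];print("bs",len(q),np.median(q,0) if len(q) else 0)
```

```text
[0.50567091 0.14890646 0.08898399] [ 0.29306816 -0.36046652 -1.60771979] [-0.05335344 -0.1339428   0.02690119]
32930 [-39.98730357 -69.99980757  35.00873408] [39.99692355  4.07741074 67.8307271 ]
[-0.29453218  5.76530666] 49.65976039188061 44.989860200572934
bs 6699 [-10.19229796  -0.50981101  60.96830716]
```

View pics/w3.png

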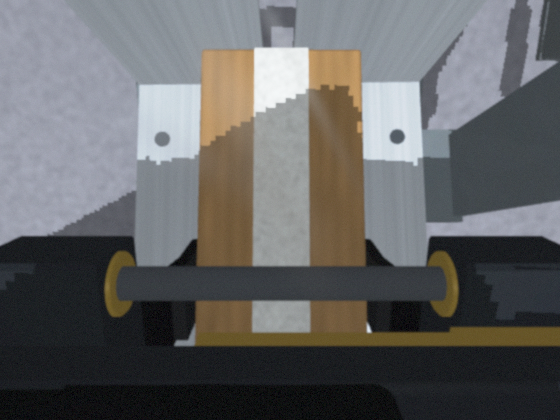

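```bash
cat >> plan.py <<'E'
def topface(zt,hw,ylo,yhi=3):
    from cell import get_obs,eyes
    o=get_obs();c=eyes.read_camera("wrist");P=(wcloud(c,o)-OD)@RD*1000
    m=(c["depth"]>0)&(abs(P[...,0])<hw+8)&(P[...,1]>ylo)&(P[...,1]<yhi)&(abs(P[...,2]-zt)<6);q=P[m]
    i=(abs(q[:,0])<hw-5)&(q[:,1]<-12)
    k=np.linalg.lstsq(np.c_[q[i,:2],np.ones(i.sum())],q[i,2],rcond=None)[0]
    print("top: slope deg x,y",np.degrees(k[:2]).round(2),"z med",np.median(q[i,2]).round(1))
    ys=np.arange(ylo+8,-15,15)
    e=[(int(y),np.percentile(q[abs(q[:,1]-y)<4][:,0],[1,99]).round(1).tolist()) for y in ys if (abs(q[:,1]-y)<4).sum()>20]
    print("edges x",e,"end y",[np.percentile(q[abs(q[:,0]-x)<4][:,1],99).round(1) for x in(-20,0,20)])
    print("force",o["force"].round(1),o["tool_pos"].round(4))
E
python3 - <<'E'
from plan import *
topface(47,33,-75)
cen=np.array([.424,-.115,0]);g=np.array([ 0.42277927,-0.12661237,0.02808993])
S,f=place(165,66,44,0,g,84.1,cen,20)
plan([(f(6,-1),S,.6,3),(f(-3,-1),S,.6,6),(f(-3,-1),S,.6,1)],dry=True)
E
```

```text
top: slope deg x,y [-0.07  0.07] z med 44.5
edges x [(-67, [-32.0, 32.0]), (-52, [-32.1, 32.0]), (-37, [-32.0, 32.1]), (-22, [-32.0, 32.1])] end y [np.float64(-0.2), np.float64(-6.8), np.float64(0.0)]
force [-0.4 -0.1 -3. ] [0.5053 0.149  0.0885]
[[[-0.002,0,0.004,0,0,0,0.6],[-0.003,0,0.008,0,0,0,0.6],[-0.005,0,0.012,0,0,0,0.6],[0,0,0.014,0,0,0,0.6],[0.005,0,0.016,0,0,0,0.6],[0.009,0,0.017,0,0,0,0.6],[0.014,0,0.019,0,0,0,0.6],[0.019,0,0.021,0,0,0,0.6],[0.023,0,0.022,0,0,0,0.6],[0.023,0,0.022,0,0,0,0.6]]]
```

Emit:
{"name": "servo_tool", "arguments": {"series": [[[-0.002,0,0.004,0,0,0,0.6],[-0.003,0,0.008,0,0,0,0.6],[-0.004,0,0.01,0,0,0,0.6],[-0.004,0,0.01,0,0,0,0.6]]]}}

```text
time_s: 14.15
tool_pos: [0.5056, 0.1483, 0.0876]
tool_rot: [179.9, 0.0, 92.7]
force: [-4.1, 0.0, 9.1]
grip_width: 0.0657
grasp_force: 30.0
```

Emit:
{"name": "servo_tool", "arguments": {"series": [[[0.005,0,0.001,0,0,0,0.6],[0.01,0,0.003,0,0,0,0.6],[0.015,0,0.005,0,0,0,0.6],[0.019,0,0.006,0,0,0,0.6],[0.019,0,0.006,0,0,0,0.6]]]}}

```text
time_s: 14.57
tool_pos: [0.5069, 0.1535, 0.0856]
tool_rot: [179.8, 0.0, 92.7]
force: [-0.6, -0.7, 6.0]
grip_width: 0.0662
grasp_force: 30.0
```

Emit:
{"name": "servo_tool", "arguments": {"series": [[[0.003,0,0.001,0,0,0,0.6],[0.006,0,0.002,0,0,0,0.6],[0.008,0,0.0025,0,0,0,0.6],[0.008,0,0.0025,0,0,0,0.6]]]}}

```text
time_s: 14.9
tool_pos: [0.507, 0.1536, 0.0856]
tool_rot: [179.8, 0.2, 92.6]
force: [-3.4, -5.4, 13.1]
grip_width: 0.066
grasp_force: 30.0
```

```bash
cat >> plan.py <<'E'
def adv(*As):
    p,Q=load()
    for a in As: p,Q=p+Q@np.array(a[:3])*.3,Q@R.from_rotvec(np.array(a[3:6])*np.pi).as_matrix()
    json.dump([p.tolist(),Q.tolist()],open("cmd.json","w"));return p,Q
E
python3 - <<'E'
from plan import *
z=[0,0,0]
p,Q=adv([-.004,0,.01]+z,[.019,0,.006]+z,[.008,0,.0025]+z);print(p)
topface(44,33,-75)
topface(44,33,-75)
S=Q;rel=p+0
# release then lift along tool then go towards medium
cm=np.array([.541,-.397,0]);yaw=104.;d=np.array([np.cos(np.radians(yaw)),np.sin(np.radians(yaw)),0])
RM=T(yaw,20);g=cm-.027*d+[0,0,.024];t=tcp(g,RM);print("med g",g,t)
plan([(rel,S,.95,5),(rel+[0,-.02,.06],S,1,4),([.50,0,.27],T(88,0),1,"free"),([.53,-.25,.20],T(100,10),1,"free"),(t-.07*RM[:,2],RM,1,"free")])
E
```

```text
[0.50463003 0.15556209 0.08371672]
top: slope deg x,y [0.13 0.  ] z med 43.3
edges x [(-67, [-30.3, 33.7]), (-52, [-30.3, 33.8]), (-37, [-30.2, 34.0]), (-22, [-30.0, 34.1])] end y [np.float64(-0.3), np.float64(-1.7), np.float64(-0.0)]
force [-3.4 -5.4 13.1] [0.507  0.1536 0.0856]
top: slope deg x,y [ 0.16 -0.  ] z med 43.3
edges x [(-67, [-30.3, 33.8]), (-52, [-30.4, 33.8]), (-37, [-30.2, 34.0]), (-22, [-30.0, 34.1])] end y [np.float64(-0.3), np.float64(-1.7), np.float64(-0.0)]
force [-3.6 -6.5 13.6] [0.507  0.1536 0.0856]
med g [ 0.54753189 -0.42319798  0.024     ] [ 0.54595979 -0.41689263  0.00614584]
[[[0,0,0,0,0,0,0.95],[0,0,0,0,0,0,0.95],[0,0,0,0,0,0,0.95],[0,0,0,0,0,0,0.95],[0,0,0,0,0,0,0.95],[-0.017,-0.001,-0.05,0,0,0,1],[-0.033,-0.002,-0.1,0,0,0,1],[-0.05,-0.002,-0.15,0,0,0,1],[-0.067,-0.003,-0.2,0,0,0,1]]]
FREE x 6 [-0.45, -0.037, -0.421, 0.0, 0.0, 0.027, 1] 
FREE x 8 [-0.829, 0.13, 0.233, 0.006, 0.055, -0.067, 1] 
FREE x 7 [-0.701, -0.039, 0.311, 0.006, 0.056, -0.021, 1]
```

Emit:
{"name": "servo_tool", "arguments": {"series": [[[-0.003,0,-0.006,0,0,0,0.6],[-0.003,0,-0.006,0,0,0,0.6],[-0.003,0,-0.006,0,0,0,0.6],[-0.003,0,-0.006,0,0,0,0.6]]]}}

```text
time_s: 15.33
tool_pos: [0.5061, 0.1536, 0.0857]
tool_rot: [179.9, 0.1, 92.6]
force: [0.8, -4.7, 5.9]
grip_width: 0.0662
grasp_force: 30.0
```

Run:
```python
from plan import *
topface(44,33,-75)
```

```text
top: slope deg x,y [0.05 0.04] z med 43.4
edges x [(-67, [-31.0, 33.0]), (-52, [-31.0, 33.0]), (-37, [-31.1, 33.1]), (-22, [-30.9, 33.3])] end y [np.float64(-0.3), np.float64(-1.5), np.float64(-0.0)]
force [ 0.8 -4.7  5.9] [0.5061 0.1536 0.0857]
```

Emit:
{"name": "servo_tool", "arguments": {"series": [[[0,-0.004,-0.002,0,0,0,0.6],[0,-0.004,-0.002,0,0,0,0.6],[0,-0.004,-0.002,0,0,0,0.6],[0,-0.004,-0.002,0,0,0,0.6]]]}}

```text
time_s: 15.72
tool_pos: [0.5046, 0.1536, 0.0857]
tool_rot: [179.9, 0.1, 92.6]
force: [2.3, -5.2, 2.4]
grip_width: 0.0655
grasp_force: 30.0
```

Emit:
{"name": "servo_tool", "arguments": {"series": [[[0,0,0,0,0,0,0.95],[0,0,0,0,0,0,0.95],[0,0,0,0,0,0,0.95],[0,0,0,0,0,0,0.95],[0,0,0,0,0,0,0.95],[-0.015,0,-0.05,0,0,0,1],[-0.03,0,-0.1,0,0,0,1],[-0.05,0,-0.15,0,0,0,1],[-0.067,0,-0.2,0,0,0,1],[-0.067,0,-0.2,0,0,0,1]]]}}

```text
time_s: 16.55
tool_pos: [0.5066, 0.1344, 0.1482]
tool_rot: [179.7, 0.0, 92.6]
force: [1.2, 0.0, -0.4]
grip_width: 0.0869
grasp_force: 0.0
```

Run:
```python
from plan import *
p,Q=load()
# rebuild cmd: place-end pose, relax, shift, lift
p=np.array([.50463003,.15556209,.08371672]);Q=T(92.85)
json.dump([p.tolist(),Q.tolist()],open("cmd.json","w"))
z=[0,0,0];p,Q=adv([-.003,0,-.006]+z,[0,-.004,-.002]+z,[-.067,0,-.2]+z);print(p)
topface(44,33,-130)
cm=np.array([.541,-.397,0]);yaw=104.;d=np.array([np.cos(np.radians(yaw)),np.sin(np.radians(yaw)),0])
RM=T(yaw,20);g=cm-.027*d+[0,0,.024];t=tcp(g,RM);print("med g",g,t)
plan([([.50,0,.27],T(88,0),1,"free"),([.53,-.25,.20],T(100,10),1,"free"),(t-.07*RM[:,2],RM,1,"free")])
```

```text
[0.50447566 0.1345284  0.14611672]
top: slope deg x,y [ 0.13 -0.01] z med 43.3
edges x [(-122, [-33.1, 31.2]), (-107, [-32.9, 31.3]), (-92, [-33.0, 31.2]), (-77, [-32.7, 31.6]), (-62, [-32.9, 31.2]), (-47, [-32.5, 31.6]), (-32, [-32.7, 31.4]), (-17, [-32.3, 31.7])] end y [np.float64(-0.4), np.float64(-2.7), np.float64(-0.1)]
force [ 1.2  0.  -0.4] [0.5066 0.1344 0.1482]
med g [ 0.54753189 -0.42319798  0.024     ] [ 0.54595979 -0.41689263  0.00614584]
FREE x 6 [-0.447, -0.037, -0.413, 0.0, 0.0, 0.027, 1] 
FREE x 8 [-0.829, 0.129, 0.233, 0.006, 0.055, -0.067, 1] 
FREE x 7 [-0.701, -0.039, 0.311, 0.005, 0.056, -0.021, 1]
```

```bash
cat >> plan.py <<'E'
def resync():
    from cell import get_obs
    o=get_obs();Q=Rm(o["tool_rot"]);json.dump([list(map(float,o["tool_pos"])),Q.tolist()],open("cmd.json","w"));print("at",o["tool_pos"].round(4),o["tool_rot"].round(2),o["force"].round(1),o["grip_width"].round(4),o["time_s"])
E
python3 - <<'E'
from plan import *
resync()
cm=np.array([.541,-.397,0]);yaw=104.;d=np.array([np.cos(np.radians(yaw)),np.sin(np.radians(yaw)),0])
RM=T(yaw,20);g=cm-.027*d+[0,0,.024];t=tcp(g,RM)
plan([([.50,0,.27],T(88,0),1,"free"),([.53,-.25,.20],T(100,10),1,"free"),(t-.07*RM[:,2],RM,1,"free")])
E
```

```text
Traceback (most recent call last):
  File "plan.py", line 89, in resync
    o=get_obs();Q=Rm(o["tool_rot"]);json.dump([list(map(float,o["tool_pos"])),Q.tolist()],open("cmd.json","w"));print("at",o["tool_pos"].round(4),o["tool_rot"].round(2),o["force"].round(1),o["grip_width"].round(4),o["time_s"])
                                                                                                                                                                                             ^^^^^^^^^^^^^^^^^^^^^
AttributeError: 'float' object has no attribute 'round'
```

Emit:
{"name": "servo_tool", "arguments": {"series": [[[-0.447,-0.037,-0.413,0,0,0.027,1],[-0.447,-0.037,-0.413,0,0,0.027,1],[-0.447,-0.037,-0.413,0,0,0.027,1],[-0.447,-0.037,-0.413,0,0,0.027,1],[-0.447,-0.037,-0.413,0,0,0.027,1],[-0.447,-0.037,-0.413,0,0,0.027,1]]]}}

```text
time_s: 17.1
tool_pos: [0.5012, -0.0038, 0.2713]
tool_rot: [179.8, 0.1, 87.5]
force: [0.1, -0.1, 0.5]
grip_width: 0.0872
grasp_force: 0.0
```

Emit:
{"name": "servo_tool", "arguments": {"series": [[[-0.829,0.129,0.233,0.006,0.055,-0.067,1],[-0.829,0.129,0.233,0.006,0.055,-0.067,1],[-0.829,0.129,0.233,0.006,0.055,-0.067,1],[-0.829,0.129,0.233,0.006,0.055,-0.067,1],[-0.829,0.129,0.233,0.006,0.055,-0.067,1],[-0.829,0.129,0.233,0.006,0.055,-0.067,1],[-0.829,0.129,0.233,0.006,0.055,-0.067,1],[-0.829,0.129,0.233,0.006,0.055,-0.067,1]]]}}

```text
time_s: 17.77
tool_pos: [0.5274, -0.2541, 0.1944]
tool_rot: [-179.7, -10.1, 99.5]
force: [-0.6, -1.0, -0.4]
grip_width: 0.0872
grasp_force: 0.0
```

Emit:
{"name": "servo_tool", "arguments": {"series": [[[-0.701,-0.039,0.311,0.005,0.056,-0.021,1],[-0.701,-0.039,0.311,0.005,0.056,-0.021,1],[-0.701,-0.039,0.311,0.005,0.056,-0.021,1],[-0.701,-0.039,0.311,0.005,0.056,-0.021,1],[-0.701,-0.039,0.311,0.005,0.056,-0.021,1],[-0.701,-0.039,0.311,0.005,0.056,-0.021,1],[-0.701,-0.039,0.311,0.005,0.056,-0.021,1],[-0.701,-0.039,0.311,0.005,0.056,-0.021,1],[-0.701,-0.039,0.311,0.005,0.056,-0.021,1]]]}}

```text
time_s: 18.52
tool_pos: [0.5523, -0.4363, 0.0714]
tool_rot: [179.8, -20.2, 104.1]
force: [-0.3, 0.4, 1.1]
grip_width: 0.0867
grasp_force: 0.0
```

```bash
sed -i 's/o\["grip_width"\].round(4)/round(o["grip_width"],4)/' plan.py
python3 - <<'E'
from plan import *
from cell import eyes,get_obs
resync();o=get_obs()
c=eyes.read_camera("wrist");P=wcloud(c,o)
m=(c["depth"]>0)&(abs(P[...,2]-.036)<.006)&(abs(P[...,0]-.54)<.06)&(abs(P[...,1]+.397)<.09)
q=P[m];r=cv2.minAreaRect((q[:,:2]*1000).astype(np.float32));print(m.sum(),r,np.median(q[:,2]))
# stand check from fixed cams
for n in("scene","side"):
    c=eyes.read_camera(n);P=(cloud(c)-OD)@RD*1000
    m=(c["depth"]>0)&(abs(P[...,0])<45)&(P[...,1]>-185)&(P[...,1]<10)&(abs(P[...,2]-44)<5);q=P[m]
    print(n,len(q),cv2.minAreaRect(q[:,:2].astype(np.float32)),np.median(q[:,2]),[np.percentile(q[abs(q[:,0]-x)<5][:,1],[1,99]).round(1).tolist() for x in(-15,0,15)])
yaw=104.;d=np.array([np.cos(np.radians(yaw)),np.sin(np.radians(yaw)),0]);RM=T(yaw,20)
g=np.array([.541,-.397,0])-.027*d+[0,0,.024];t=tcp(g,RM)
plan([(t,RM,1,7),(t,RM,.5,5)],dry=True)
E
```

```text
at [ 0.5523 -0.4363  0.0714] [179.8  -20.18 104.07] [-0.3  0.4  1.1] 0.0867 18.5167
18119 ((541.5888671875, -400.6919860839844), (58.08213806152344, 130.99754333496094), 13.607672691345215) 0.03529148352952338
scene 1718 ((-0.766754150390625, -81.78912353515625), (74.7923355102539, 170.345458984375), 3.664868116378784) 44.45184470808144 [[-163.7, -1.1], [-162.6, -2.4], [-163.3, -0.8]]
side 1189 ((0.6677589416503906, -80.25828552246094), (85.8429183959961, 170.68795776367188), 0.4534134566783905) 45.10556649220059 [[-163.3, 4.4], [-163.2, -15.6], [-162.3, 4.2]]
[[[-0.002,-0.001,0.033,0,0,0,1],[-0.003,-0.002,0.065,0,0,0,1],[-0.005,-0.002,0.098,0,0,0,1],[-0.006,-0.003,0.13,0.001,-0.001,0,1],[-0.008,-0.004,0.163,0.001,-0.001,0,1],[-0.01,-0.005,0.195,0.001,-0.001,0,1],[-0.011,-0.006,0.228,0.001,-0.001,0,1],[-0.011,-0.006,0.228,0.001,-0.001,0,0.5],[-0.011,-0.006,0.228,0.001,-0.001,0,0.5],[-0.011,-0.006,0.228,0.001,-0.001,0,0.5],[-0.011,-0.006,0.228,0.001,-0.001,0,0.5],[-0.011,-0.006,0.228,0.001,-0.001,0,0.5]]]
```

Run:
```python
from plan import *
yaw=103.7;d=np.array([np.cos(np.radians(yaw)),np.sin(np.radians(yaw)),0]);RM=T(yaw,20)
cm=np.array([.5415,-.3995,0]);g=cm-.027*d+[0,0,.024];t=tcp(g,RM);print(g)
plan([(t,RM,1,6),(t,RM,.5,6)])
p,Q=load();g=p-.019*Q[:,2]
S,f=place(130,58,36,44,g,yaw,cm,20)
plan([(p+[0,0,.06],Q,.5,5),([.53,-.25,.22],T(98,10),.5,10)])
plan([([.505,0.0,.25],T(93,2),.5,"free"),(f(40,50),S,.5,8),(f(8,6),S,.5,10)])
```

```text
[ 0.54789463 -0.42573183  0.024     ]
[[[-0.003,-0.001,0.037,0,0,0,1],[-0.006,-0.002,0.075,0,0,0.001,1],[-0.01,-0.003,0.112,0,-0.001,0.001,1],[-0.013,-0.004,0.15,0,-0.001,0.001,1],[-0.016,-0.005,0.187,0,-0.001,0.002,1],[-0.019,-0.006,0.225,0,-0.001,0.002,1],[-0.019,-0.006,0.225,0,-0.001,0.002,0.5],[-0.019,-0.006,0.225,0,-0.001,0.002,0.5],[-0.019,-0.006,0.225,0,-0.001,0.002,0.5],[-0.019,-0.006,0.225,0,-0.001,0.002,0.5],[-0.019,-0.006,0.225,0,-0.001,0.002,0.5],[-0.019,-0.006,0.225,0,-0.001,0.002,0.5]]]
[[[0.014,0,-0.038,0,0,0,0.5],[0.027,0,-0.075,0,0,0,0.5],[0.041,0,-0.113,0,0,0,0.5],[0.055,0,-0.15,0,0,0,0.5],[0.068,0,-0.188,0,0,0,0.5],[0.139,0.008,-0.217,-0.001,-0.006,0.003,0.5],[0.209,0.016,-0.246,-0.002,-0.011,0.006,0.5],[0.279,0.024,-0.275,-0.002,-0.017,0.009,0.5],[0.35,0.032,-0.304,-0.003,-0.022,0.012,0.5],[0.42,0.04,-0.333,-0.004,-0.028,0.015,0.5],[0.49,0.049,-0.362,-0.005,-0.033,0.018,0.5],[0.56,0.057,-0.391,-0.005,-0.039,0.021,0.5]]]
[[[0.067,0.004,-0.037,-0.001,-0.005,0.003,0.5],[0.134,0.008,-0.075,-0.002,-0.011,0.006,0.5],[0.2,0.012,-0.112,-0.003,-0.017,0.01,0.5]]]
FREE x 8 [0.842, 0.032, 0.046, -0.003, -0.044, 0.027, 0.5] 
[[[0.061,0.003,0.03,0,-0.001,0,0.5],[0.121,0.006,0.061,0,-0.003,0,0.5],[0.182,0.01,0.091,0,-0.004,0,0.5],[0.243,0.013,0.122,0,-0.006,0.001,0.5],[0.304,0.016,0.152,0,-0.007,0.001,0.5],[0.364,0.019,0.183,0,-0.008,0.001,0.5],[0.425,0.023,0.213,0,-0.01,0.001,0.5],[0.486,0.026,0.244,0,-0.011,0.001,0.5],[0.49,0.026,0.262,0,-0.011,0.001,0.5],[0.495,0.026,0.279,0,-0.011,0.001,0.5],[0.499,0.026,0.297,0,-0.011,0.001,0.5],[0.503,0.026,0.314,0,-0.011,0.001,0.5]]]
[[[0.006,0,0.018,0,0,0,0.5],[0.011,0,0.035,0,0,0,0.5],[0.016,0,0.053,0,0,0,0.5],[0.021,0,0.07,0,0,0,0.5],[0.026,0,0.087,0,0,0,0.5],[0.031,0,0.105,0,0,0,0.5]]]
```

Emit:
{"name": "servo_tool", "arguments": {"series": [[[-0.003,-0.001,0.037,0,0,0,1],[-0.006,-0.002,0.075,0,0,0.001,1],[-0.01,-0.003,0.112,0,-0.001,0.001,1],[-0.013,-0.004,0.15,0,-0.001,0.001,1],[-0.016,-0.005,0.187,0,-0.001,0.002,1],[-0.019,-0.006,0.225,0,-0.001,0.002,1],[-0.019,-0.006,0.225,0,-0.001,0.002,0.5],[-0.019,-0.006,0.225,0,-0.001,0.002,0.5],[-0.019,-0.006,0.225,0,-0.001,0.002,0.5],[-0.019,-0.006,0.225,0,-0.001,0.002,0.5],[-0.019,-0.006,0.225,0,-0.001,0.002,0.5],[-0.019,-0.006,0.225,0,-0.001,0.002,0.5]]], "grip_force": 25}}

```text
time_s: 19.67
tool_pos: [0.545, -0.4232, 0.0061]
tool_rot: [180.0, -19.8, 103.5]
force: [0.7, -0.4, -0.1]
grip_width: 0.0579
grasp_force: 24.9
```

Emit:
{"name": "servo_tool", "arguments": {"series": [[[0,0,0,0,0,0,0.5],[0,0,0,0,0,0,0.5]]]}}

```text
time_s: 19.83
tool_pos: [0.545, -0.4232, 0.0061]
tool_rot: [-180.0, -19.8, 103.5]
force: [0.1, -0.4, -0.4]
grip_width: 0.0581
grasp_force: 24.9
```

Run:
```python
from plan import *
resync()
yaw=103.7;cm=np.array([.5415,-.3995,0])
p,Q=load();g=p-.019*Q[:,2];print(g)
json.dump([g.tolist(),yaw,cm.tolist()],open("gm.json","w"))
S,f=place(130,58,36,44,g,yaw,cm,20);print(f(8,6),f(0,0))
plan([(p+[0,0,.06],Q,.5,5),([.53,-.28,.22],T(98,10),.5,7),([.505,-0.01,.25],T(93,2),.5,"free"),(f(40,50),S,.5,"free"),(f(8,6),S,.5,7),(f(8,6),S,.5,2)])
```

```text
at [ 0.545  -0.4232  0.0061] [-180.    -19.82  103.47] [ 0.1 -0.4 -0.4] 0.0581 19.8333
[ 0.54646696 -0.42949306  0.0240054 ]
[0.50443317 0.16030478 0.13078084] [0.50416143 0.16576344 0.12240653]
[[[0.014,0,-0.038,0,0,0,0.5],[0.027,0,-0.075,0,0,0,0.5],[0.041,0,-0.113,0,0,0,0.5],[0.054,0,-0.151,0,0,0,0.5],[0.068,0,-0.188,0,0,0,0.5],[0.157,0.009,-0.234,-0.001,-0.008,0.004,0.5],[0.245,0.018,-0.28,-0.002,-0.016,0.008,0.5],[0.334,0.027,-0.326,-0.003,-0.023,0.013,0.5],[0.423,0.036,-0.372,-0.004,-0.031,0.017,0.5],[0.512,0.045,-0.418,-0.006,-0.039,0.021,0.5],[0.601,0.054,-0.463,-0.007,-0.047,0.025,0.5],[0.689,0.063,-0.509,-0.008,-0.054,0.029,0.5]]]
FREE x 8 [0.907, 0.043, 0.059, -0.003, -0.045, 0.028, 0.5] 
FREE x 6 [0.509, 0.028, 0.241, 0.0, -0.011, 0.001, 0.5] 
[[[0.007,0,0.025,0,0,0,0.5],[0.014,0,0.05,0,0,0,0.5],[0.021,0,0.075,0,0,0,0.5],[0.028,0,0.1,0,0,0,0.5],[0.035,0,0.125,0,0,0,0.5],[0.043,0,0.15,0,0,0,0.5],[0.05,0,0.175,0,0,0,0.5],[0.05,0,0.175,0,0,0,0.5],[0.05,0,0.175,0,0,0,0.5]]]
```

Emit:
{"name": "servo_tool", "arguments": {"series": [[[0.014,0,-0.038,0,0,0,0.5],[0.027,0,-0.075,0,0,0,0.5],[0.041,0,-0.113,0,0,0,0.5],[0.054,0,-0.151,0,0,0,0.5],[0.068,0,-0.188,0,0,0,0.5],[0.157,0.009,-0.234,-0.001,-0.008,0.004,0.5],[0.245,0.018,-0.28,-0.002,-0.016,0.008,0.5],[0.334,0.027,-0.326,-0.003,-0.023,0.013,0.5],[0.423,0.036,-0.372,-0.004,-0.031,0.017,0.5],[0.512,0.045,-0.418,-0.006,-0.039,0.021,0.5],[0.601,0.054,-0.463,-0.007,-0.047,0.025,0.5],[0.689,0.063,-0.509,-0.008,-0.054,0.029,0.5]]]}}

```text
time_s: 20.83
tool_pos: [0.5296, -0.2785, 0.2222]
tool_rot: [180.0, -10.0, 98.1]
force: [0.4, -0.1, -2.5]
grip_width: 0.0579
grasp_force: 24.9
```

Emit:
{"name": "servo_tool", "arguments": {"series": [[[0.1,0.005,0.006,0,-0.005,0.003,0.5],[0.2,0.009,0.013,-0.001,-0.01,0.006,0.5],[0.3,0.014,0.02,-0.001,-0.015,0.009,0.5],[0.4,0.019,0.026,-0.001,-0.02,0.012,0.5],[0.5,0.024,0.032,-0.002,-0.025,0.015,0.5],[0.6,0.028,0.039,-0.002,-0.03,0.018,0.5],[0.7,0.033,0.045,-0.002,-0.035,0.022,0.5],[0.8,0.038,0.052,-0.003,-0.04,0.025,0.5],[0.907,0.043,0.059,-0.003,-0.045,0.028,0.5]]]}}

```text
time_s: 21.58
tool_pos: [0.5039, -0.0084, 0.2514]
tool_rot: [179.9, -1.9, 93.0]
force: [1.1, 1.0, -2.4]
grip_width: 0.0578
grasp_force: 24.9
```

Emit:
{"name": "servo_tool", "arguments": {"series": [[[0.085,0.005,0.04,0,-0.002,0,0.5],[0.17,0.009,0.08,0,-0.004,0,0.5],[0.255,0.014,0.12,0,-0.006,0,0.5],[0.34,0.019,0.16,0,-0.008,0.001,0.5],[0.425,0.023,0.2,0,-0.01,0.001,0.5],[0.509,0.028,0.241,0,-0.011,0.001,0.5],[0.509,0.028,0.241,0,-0.011,0.001,0.5]]]}}

```text
time_s: 22.17
tool_pos: [0.502, 0.1524, 0.1827]
tool_rot: [-179.9, -0.2, 93.3]
force: [-0.8, 0.7, -1.7]
grip_width: 0.058
grasp_force: 24.9
```

Emit:
{"name": "servo_tool", "arguments": {"series": [[[0.007,0,0.025,0,0,0,0.5],[0.014,0,0.05,0,0,0,0.5],[0.021,0,0.075,0,0,0,0.5],[0.028,0,0.1,0,0,0,0.5],[0.035,0,0.125,0,0,0,0.5],[0.043,0,0.15,0,0,0,0.5],[0.05,0,0.175,0,0,0,0.5],[0.05,0,0.175,0,0,0,0.5],[0.05,0,0.175,0,0,0,0.5]]]}}

```text
time_s: 22.92
tool_pos: [0.5039, 0.1605, 0.1302]
tool_rot: [-180.0, -0.0, 92.8]
force: [0.2, -0.4, -2.9]
grip_width: 0.0581
grasp_force: 24.9
```

Run:
```python
from plan import *
topface(86,29,-75)
g,yaw,cm=json.load(open("gm.json"));S,f=place(130,58,36,44,np.array(g),yaw,np.array(cm),20)
print("want",f(8,6),load()[0])
```

```text
top: slope deg x,y [-0.03  0.06] z med 84.7
edges x [(-67, [-28.5, 27.6]), (-52, [-28.4, 27.9]), (-37, [-28.2, 28.2]), (-22, [-28.1, 28.5])] end y [np.float64(-0.1), np.float64(-7.7), np.float64(0.1)]
force [ 0.2 -0.4 -2.9] [0.5039 0.1605 0.1302]
want [0.50443317 0.16030478 0.13078084] [0.50452597 0.16040564 0.13067923]
```

Emit:
{"name": "servo_tool", "arguments": {"series": [[[0.001,0,0.004,0,0,-0.001,0.5],[0.002,0,0.008,0,0,-0.002,0.5],[0.003,0,0.013,0,0,-0.002,0.5],[0.004,0,0.019,0,0,-0.002,0.5],[0.004,0,0.019,0,0,-0.002,0.5]]]}}

```text
time_s: 23.38
tool_pos: [0.5041, 0.1616, 0.1248]
tool_rot: [-180.0, -0.0, 93.2]
force: [0.3, -0.1, -1.6]
grip_width: 0.0579
grasp_force: 24.9
```

Now lower another 1 mm and slide to the backstop.

Emit:
{"name": "servo_tool", "arguments": {"series": [[[0.001,0,0.003,0,0,0,0.5],[0.004,0,0.004,0,0,0,0.5],[0.007,0,0.005,0,0,0,0.5],[0.009,0,0.006,0,0,0,0.5],[0.009,0,0.006,0,0,0,0.5]]]}}

```text
time_s: 23.8
tool_pos: [0.504, 0.1646, 0.1233]
tool_rot: [180.0, -0.0, 93.2]
force: [-0.1, 0.6, -2.0]
grip_width: 0.0576
grasp_force: 24.9
```

Run:
```python
from plan import *
topface(80,29,-75)
```

```text
top: slope deg x,y [0.11 0.05] z med 79.5
edges x [(-67, [-28.8, 27.5]), (-52, [-28.7, 27.8]), (-37, [-28.3, 28.0]), (-22, [-28.2, 28.2])] end y [np.float64(-0.3), np.float64(-2.0), np.float64(0.0)]
force [-0.1  0.6 -2. ] [0.504  0.1646 0.1233]
```

Emit:
{"name": "servo_tool", "arguments": {"series": [[[0.002,0,0.002,0,0,0,0.5],[0.003,0,0.003,0,0,0,0.5],[0.004,0,0.004,0,0,0,0.5],[0.004,0,0.004,0,0,0,0.5]]]}}

```text
time_s: 24.18
tool_pos: [0.5044, 0.1656, 0.1227]
tool_rot: [179.9, -0.0, 93.2]
force: [-0.7, -1.4, 4.2]
grip_width: 0.058
grasp_force: 24.9
```

Emit:
{"name": "servo_tool", "arguments": {"series": [[[0.002,0,0.001,0,0,0,0.5],[0.003,0,0.001,0,0,0,0.5],[0.004,0,0.001,0,0,0,0.5],[0.004,0,0.001,0,0,0,0.5]]]}}

```text
time_s: 24.52
tool_pos: [0.5045, 0.1656, 0.1227]
tool_rot: [180.0, 0.1, 93.2]
force: [-1.8, -4.1, 7.3]
grip_width: 0.0578
grasp_force: 24.9
```

Run:
```python
from plan import *
topface(80,29,-75)
z=[0,0,0]
p,Q=adv([.004,0,.019,0,0,-.002],[.009,0,.006]+z,[.004,0,.004]+z,[.004,0,.001]+z);print(p)
```

```text
top: slope deg x,y [0.16 0.01] z med 79.3
edges x [(-67, [-28.1, 28.0]), (-52, [-28.1, 28.2]), (-37, [-27.9, 28.5]), (-22, [-27.7, 28.8])] end y [np.float64(-0.3), np.float64(-1.4), np.float64(-0.0)]
force [-1.8 -4.1  7.3] [0.5045 0.1656 0.1227]
[0.50419147 0.16669834 0.12168035]
```

Emit:
{"name": "servo_tool", "arguments": {"series": [[[-0.001,0,-0.002,0,0,0,0.5],[-0.001,0,-0.002,0,0,0,0.5],[-0.001,0,-0.002,0,0,0,0.9],[-0.001,0,-0.002,0,0,0,0.9],[-0.001,0,-0.002,0,0,0,0.9],[-0.001,0,-0.002,0,0,0,0.9],[-0.02,0,-0.06,0,0,0,0.9],[-0.04,0,-0.12,0,0,0,0.9],[-0.06,0,-0.2,0,0,0,1],[-0.07,0,-0.27,0,0,0,1],[-0.07,0,-0.27,0,0,0,1],[-0.07,0,-0.27,0,0,0,1]]]}}

```text
time_s: 25.57
tool_pos: [0.5058, 0.146, 0.2036]
tool_rot: [179.8, -0.0, 93.2]
force: [0.6, -0.2, -0.5]
grip_width: 0.0864
grasp_force: 0.0
```

Run:
```python
from plan import *
from cell import get_obs
z=[0,0,0];p,Q=adv([-.07,0,-.27]+z);print(p,get_obs()["tool_pos"])
topface(80,29,-110)
yaw=77.5;d=np.array([np.cos(np.radians(yaw)),np.sin(np.radians(yaw)),0]);RM=T(yaw,26)
cm=np.array([.637,-.105,0]);t=tcp(cm-.032*d,RM);t[2]=.0075
plan([([.56,-.03,.25],T(87,5),1,8),(t-.07*RM[:,2],RM,1,10),(t-.07*RM[:,2],RM,1,3)])
```

```text
[0.50529244 0.14571282 0.20267662] [0.50579758 0.14598413 0.20364202]
top: slope deg x,y [ 0.13 -0.  ] z med 79.2
edges x [(-102, [-28.6, 28.0]), (-87, [-28.4, 28.2]), (-72, [-28.2, 28.5]), (-57, [-28.2, 27.8]), (-42, [-28.3, 28.0]), (-27, [-28.0, 28.4])] end y [np.float64(-0.4), np.float64(-0.7), np.float64(-0.1)]
force [ 0.6 -0.2 -0.5] [0.5058 0.146  0.2036]
[[[-0.074,0.019,-0.02,0,0.003,0.004,1],[-0.149,0.037,-0.039,0,0.007,0.009,1],[-0.223,0.056,-0.059,0,0.01,0.013,1],[-0.297,0.075,-0.079,-0.001,0.014,0.017,1],[-0.372,0.094,-0.099,-0.001,0.017,0.021,1],[-0.446,0.112,-0.118,-0.001,0.021,0.026,1],[-0.521,0.131,-0.138,-0.001,0.024,0.03,1],[-0.595,0.15,-0.158,-0.001,0.028,0.034,1],[-0.639,0.169,-0.098,-0.003,0.039,0.039,1],[-0.683,0.188,-0.038,-0.005,0.051,0.045,1],[-0.726,0.208,0.022,-0.007,0.062,0.05,1],[-0.77,0.227,0.082,-0.009,0.074,0.055,1]]]
[[[-0.053,0.026,0.049,-0.001,0.012,0.005,1],[-0.105,0.052,0.098,-0.002,0.023,0.01,1],[-0.158,0.078,0.147,-0.004,0.035,0.015,1],[-0.211,0.105,0.197,-0.005,0.046,0.02,1],[-0.263,0.131,0.246,-0.007,0.058,0.026,1],[-0.316,0.157,0.295,-0.008,0.07,0.031,1],[-0.316,0.157,0.295,-0.008,0.07,0.031,1],[-0.316,0.157,0.295,-0.008,0.07,0.031,1],[-0.316,0.157,0.295,-0.008,0.07,0.031,1]]]
```

Medium is well placed. On to the small one.

Emit:
{"name": "servo_tool", "arguments": {"series": [[[-0.074,0.019,-0.02,0,0.003,0.004,1],[-0.149,0.037,-0.039,0,0.007,0.009,1],[-0.223,0.056,-0.059,0,0.01,0.013,1],[-0.297,0.075,-0.079,-0.001,0.014,0.017,1],[-0.372,0.094,-0.099,-0.001,0.017,0.021,1],[-0.446,0.112,-0.118,-0.001,0.021,0.026,1],[-0.521,0.131,-0.138,-0.001,0.024,0.03,1],[-0.595,0.15,-0.158,-0.001,0.028,0.034,1],[-0.639,0.169,-0.098,-0.003,0.039,0.039,1],[-0.683,0.188,-0.038,-0.005,0.051,0.045,1],[-0.726,0.208,0.022,-0.007,0.062,0.05,1],[-0.77,0.227,0.082,-0.009,0.074,0.055,1]]]}}

```text
time_s: 26.62
tool_pos: [0.5855, -0.0809, 0.1758]
tool_rot: [179.6, -13.5, 83.3]
force: [-0.9, -1.3, -0.0]
grip_width: 0.0872
grasp_force: 0.0
```

Emit:
{"name": "servo_tool", "arguments": {"series": [[[-0.053,0.026,0.049,-0.001,0.012,0.005,1],[-0.105,0.052,0.098,-0.002,0.023,0.01,1],[-0.158,0.078,0.147,-0.004,0.035,0.015,1],[-0.211,0.105,0.197,-0.005,0.046,0.02,1],[-0.263,0.131,0.246,-0.007,0.058,0.026,1],[-0.316,0.157,0.295,-0.008,0.07,0.031,1],[-0.316,0.157,0.295,-0.008,0.07,0.031,1],[-0.316,0.157,0.295,-0.008,0.07,0.031,1],[-0.316,0.157,0.295,-0.008,0.07,0.031,1]]]}}

```text
time_s: 27.37
tool_pos: [0.625, -0.1558, 0.0704]
tool_rot: [-179.9, -26.1, 77.5]
force: [1.2, 0.7, 0.3]
grip_width: 0.0874
grasp_force: 0.0
```

Run:
```python
from plan import *
from cell import eyes,get_obs
o=get_obs();print(load()[0],o["tool_pos"],o["tool_rot"])
c=eyes.read_camera("wrist");P=wcloud(c,o);cv2.imwrite("pics/w4.png",c["frame"][:,:,::-1])
m=(c["depth"]>0)&(abs(P[...,2]-.030)<.005)&(abs(P[...,0]-.637)<.06)&(abs(P[...,1]+.105)<.08)
q=P[m];r=cv2.minAreaRect((q[:,:2]*1000).astype(np.float32));print(m.sum(),r,np.median(q[:,2]))
for y in(-.13,-.11,-.09,-.07):
    s=q[abs(q[:,1]-y)<.003][:,0]; print(y,np.percentile(s,[1,99]).round(4) if len(s)>9 else 0)
```

```text
[ 0.62527739 -0.15804305  0.07042646] [ 0.62496496 -0.15578841  0.07043856] [-179.87191748  -26.14532003   77.50758351]
12707 ((637.1481323242188, -107.09129333496094), (100.6528549194336, 50.11618423461914), 77.52381896972656) 0.02926980015080155
-0.13 [0.6072 0.6572]
-0.11 [0.6117 0.6615]
-0.09 [0.616  0.6657]
-0.07 [0.6203 0.6701]
```

View pics/w4.png

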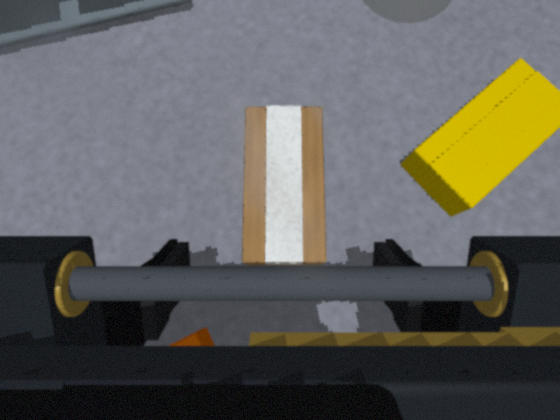

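Run:
```python
from plan import *
import pickle
c=pickle.load(open("v0.pkl","rb"))["scene"];P=cloud(c);hsv=cv2.cvtColor(c["frame"],cv2.COLOR_RGB2HSV)
m=(cv2.inRange(hsv,(3,200,100),(14,255,255))>0)&(c["depth"]>0)&(P[...,2]>.02)&(P[...,2]<.05)&(abs(P[...,0]-.6)<.2)&(abs(P[...,1]+.2)<.2)
q=P[m];print("orange",cv2.boxPoints(cv2.minAreaRect((q[:,:2]*1000).astype(np.float32))).round(),q[:,2].max())
yaw=77.5;d=np.array([np.cos(np.radians(yaw)),np.sin(np.radians(yaw)),0]);RM=T(yaw,26)
cm=np.array([.637,-.1065,0]);t=tcp(cm-.032*d,RM);t[2]=.0075;print("tcp",t,"fingers",t+.0585*RM[:,1],t-.0585*RM[:,1])
plan([(t,RM,1,6),(t,RM,.4,6)])
plan([(t,RM,.4,3)],dry=True)
```

```text
orange [[ 521. -192.]
 [ 545. -287.]
 [ 594. -274.]
 [ 570. -180.]] 0.035577567827000944
tcp [ 0.63187667 -0.12960985  0.0075    ] fingers [ 0.68898999 -0.14227157  0.0075    ] [ 0.57476335 -0.11694813  0.0075    ]
[[[-0.001,0,0.039,0,0,0,1],[-0.002,0,0.077,0,0,0,1],[-0.002,0,0.116,0,0,0,1],[-0.003,0.001,0.154,0,0,0,1],[-0.004,0.001,0.193,0,0,0,1],[-0.005,0.001,0.231,0,0,0,1],[-0.005,0.001,0.231,0,0,0,0.4],[-0.005,0.001,0.231,0,0,0,0.4],[-0.005,0.001,0.231,0,0,0,0.4],[-0.005,0.001,0.231,0,0,0,0.4],[-0.005,0.001,0.231,0,0,0,0.4],[-0.005,0.001,0.231,0,0,0,0.4]]]
[[[0,0,0,0,0,0,0.4],[0,0,0,0,0,0,0.4],[0,0,0,0,0,0,0.4]]]
```

Emit:
{"name": "servo_tool", "arguments": {"series": [[[-0.001,0,0.039,0,0,0,1],[-0.002,0,0.077,0,0,0,1],[-0.002,0,0.116,0,0,0,1],[-0.003,0.001,0.154,0,0,0,1],[-0.004,0.001,0.193,0,0,0,1],[-0.005,0.001,0.231,0,0,0,1],[-0.005,0.001,0.231,0,0,0,0.4],[-0.005,0.001,0.231,0,0,0,0.4],[-0.005,0.001,0.231,0,0,0,0.4],[-0.005,0.001,0.231,0,0,0,0.4],[-0.005,0.001,0.231,0,0,0,0.4],[-0.005,0.001,0.231,0,0,0,0.4]]], "grip_force": 20}}

```text
time_s: 28.42
tool_pos: [0.6318, -0.1301, 0.0079]
tool_rot: [-180.0, -26.0, 77.4]
force: [0.3, -0.2, 0.1]
grip_width: 0.0547
grasp_force: 0.0
```

Emit:
{"name": "servo_tool", "arguments": {"series": [[[0,0,0,0,0,0,0.4],[0,0,0,0,0,0,0.4],[0,0,0,0,0,0,0.4]]]}}

```text
time_s: 28.67
tool_pos: [0.6318, -0.1301, 0.0078]
tool_rot: [-180.0, -26.0, 77.4]
force: [-0.3, -1.4, 2.0]
grip_width: 0.0497
grasp_force: 20.0
```

Run:
```python
from plan import *
print(load()[0]);resync()
yaw=77.5;cm=np.array([.637,-.1065,0])
p,Q=load();g=p-.019*Q[:,2];print(g)
json.dump([g.tolist(),yaw,cm.tolist()],open("gs.json","w"))
S,f=place(100,50,30,80,g,yaw,cm,26);print(f(8,6))
plan([(p+[0,0,.06],Q,.4,5),([.575,-.05,.26],T(85,15),.4,7),([.52,.05,.28],T(92,8),.4,5),(f(40,45),S,.4,7),(f(8,6),S,.4,7),(f(8,6),S,.4,3)])
```

```text
[ 0.63185674 -0.12971504  0.00750535]
at [ 0.6318 -0.1301  0.0078] [-179.97  -26.03   77.42] [-0.3 -1.4  2. ] 0.0497 28.6667
[ 0.6299765  -0.13820434  0.02488341]
[0.50310722 0.18693943 0.16114632]
[[[0.018,0,-0.036,0,0,0,0.4],[0.035,0,-0.072,0,0,0,0.4],[0.053,0,-0.108,0,0,0,0.4],[0.07,0,-0.144,0,0,0,0.4],[0.088,0,-0.18,0,0,0,0.4],[0.156,-0.035,-0.248,0.002,-0.009,-0.006,0.4],[0.224,-0.07,-0.317,0.004,-0.017,-0.011,0.4],[0.293,-0.104,-0.385,0.006,-0.026,-0.017,0.4],[0.361,-0.139,-0.454,0.008,-0.035,-0.023,0.4],[0.429,-0.174,-0.522,0.01,-0.044,-0.028,0.4],[0.498,-0.208,-0.591,0.013,-0.052,-0.034,0.4],[0.566,-0.243,-0.659,0.015,-0.061,-0.039,0.4]]]
[[[0.064,-0.043,0.004,0.001,-0.008,-0.008,0.4],[0.129,-0.085,0.007,0.003,-0.016,-0.016,0.4],[0.193,-0.127,0.011,0.004,-0.024,-0.023,0.4],[0.258,-0.17,0.014,0.006,-0.031,-0.031,0.4],[0.322,-0.212,0.018,0.007,-0.039,-0.039,0.4],[0.368,-0.225,0.065,0.007,-0.041,-0.039,0.4],[0.413,-0.238,0.113,0.007,-0.042,-0.04,0.4],[0.459,-0.25,0.16,0.007,-0.044,-0.041,0.4],[0.505,-0.263,0.208,0.007,-0.045,-0.041,0.4],[0.55,-0.275,0.255,0.007,-0.047,-0.042,0.4],[0.596,-0.288,0.302,0.007,-0.049,-0.043,0.4],[0.641,-0.301,0.35,0.008,-0.05,-0.043,0.4]]]
[[[0.006,0,0.023,0,0,0,0.4],[0.011,0.001,0.047,0,0,0,0.4],[0.017,0.001,0.07,0,0,0,0.4],[0.023,0.001,0.093,0,0,0,0.4],[0.028,0.001,0.117,0,0,0,0.4],[0.034,0.001,0.14,0,0,0,0.4],[0.039,0.001,0.163,0,0,0,0.4],[0.039,0.001,0.163,0,0,0,0.4],[0.039,0.001,0.163,0,0,0,0.4],[0.039,0.001,0.163,0,0,0,0.4]]]
```

Emit:
{"name": "servo_tool", "arguments": {"series": [[[0.018,0,-0.036,0,0,0,0.4],[0.035,0,-0.072,0,0,0,0.4],[0.053,0,-0.108,0,0,0,0.4],[0.07,0,-0.144,0,0,0,0.4],[0.088,0,-0.18,0,0,0,0.4],[0.156,-0.035,-0.248,0.002,-0.009,-0.006,0.4],[0.224,-0.07,-0.317,0.004,-0.017,-0.011,0.4],[0.293,-0.104,-0.385,0.006,-0.026,-0.017,0.4],[0.361,-0.139,-0.454,0.008,-0.035,-0.023,0.4],[0.429,-0.174,-0.522,0.01,-0.044,-0.028,0.4],[0.498,-0.208,-0.591,0.013,-0.052,-0.034,0.4],[0.566,-0.243,-0.659,0.015,-0.061,-0.039,0.4]]]}}

```text
time_s: 29.67
tool_pos: [0.5743, -0.0487, 0.2623]
tool_rot: [-179.9, -14.9, 85.0]
force: [1.2, 0.1, -0.6]
grip_width: 0.05
grasp_force: 20.0
```

Emit:
{"name": "servo_tool", "arguments": {"series": [[[0.064,-0.043,0.004,0.001,-0.008,-0.008,0.4],[0.129,-0.085,0.007,0.003,-0.016,-0.016,0.4],[0.193,-0.127,0.011,0.004,-0.024,-0.023,0.4],[0.258,-0.17,0.014,0.006,-0.031,-0.031,0.4],[0.322,-0.212,0.018,0.007,-0.039,-0.039,0.4],[0.368,-0.225,0.065,0.007,-0.041,-0.039,0.4],[0.413,-0.238,0.113,0.007,-0.042,-0.04,0.4],[0.459,-0.25,0.16,0.007,-0.044,-0.041,0.4],[0.505,-0.263,0.208,0.007,-0.045,-0.041,0.4],[0.55,-0.275,0.255,0.007,-0.047,-0.042,0.4],[0.596,-0.288,0.302,0.007,-0.049,-0.043,0.4],[0.641,-0.301,0.35,0.008,-0.05,-0.043,0.4]]]}}

```text
time_s: 30.67
tool_pos: [0.5029, 0.1719, 0.2091]
tool_rot: [-179.9, -6.0, 92.9]
force: [-0.1, -0.3, -1.0]
grip_width: 0.0495
grasp_force: 20.0
```

Emit:
{"name": "servo_tool", "arguments": {"series": [[[0.006,0,0.023,0,0,0,0.4],[0.011,0.001,0.047,0,0,0,0.4],[0.017,0.001,0.07,0,0,0,0.4],[0.023,0.001,0.093,0,0,0,0.4],[0.028,0.001,0.117,0,0,0,0.4],[0.034,0.001,0.14,0,0,0,0.4],[0.039,0.001,0.163,0,0,0,0.4],[0.039,0.001,0.163,0,0,0,0.4],[0.039,0.001,0.163,0,0,0,0.4],[0.039,0.001,0.163,0,0,0,0.4]]]}}

```text
time_s: 31.5
tool_pos: [0.5032, 0.1872, 0.1613]
tool_rot: [-179.9, -6.1, 92.8]
force: [0.1, -0.2, -0.7]
grip_width: 0.0497
grasp_force: 20.0
```

Run:
```python
from plan import *
print(load())
topface(115,25,-65)
```

```text
(array([0.50320938, 0.18687722, 0.16127574]), array([[-0.04853949,  0.99879829, -0.00677408],
       [ 0.99325772,  0.04898284,  0.10507036],
       [ 0.10527591, -0.00162835, -0.99444172]]))
top: slope deg x,y [-0.06 -0.01] z med 115.2
edges x [(-57, [-24.7, 24.0]), (-42, [-24.4, 24.1]), (-27, [-24.4, 24.2])] end y [np.float64(-8.7), np.float64(-8.8), np.float64(-9.5)]
force [ 0.1 -0.2 -0.7] [0.5032 0.1872 0.1613]
```

Emit:
{"name": "servo_tool", "arguments": {"series": [[[0.002,0,0.006,0,0,0,0.4],[0.004,0,0.012,0,0,-0.001,0.4],[0.006,0,0.018,0,0,-0.002,0.4],[0.007,0,0.023,0,0,-0.002,0.4],[0.007,0,0.023,0,0,-0.002,0.4]]]}}

```text
time_s: 31.97
tool_pos: [0.5026, 0.1901, 0.1542]
tool_rot: [-179.9, -6.1, 93.2]
force: [-0.5, 0.3, -1.8]
grip_width: 0.0499
grasp_force: 20.0
```

Run:
```python
from plan import *
topface(110,25,-65)
```

```text
top: slope deg x,y [-0.02 -0.02] z med 109.5
edges x [(-57, [-25.3, 23.4]), (-42, [-25.3, 23.4]), (-27, [-25.3, 23.2])] end y [np.float64(-3.9), np.float64(-3.5), np.float64(-4.2)]
force [-0.5  0.3 -1.8] [0.5026 0.1901 0.1542]
```

Emit:
{"name": "servo_tool", "arguments": {"series": [[[0.002,0.002,0.002,0,0,0,0.4],[0.004,0.003,0.004,0,0,0,0.4],[0.007,0.003,0.005,0,0,0,0.4],[0.008,0.003,0.006,0,0,0,0.4],[0.008,0.003,0.006,0,0,0,0.4]]]}}

```text
time_s: 32.43
tool_pos: [0.5039, 0.1921, 0.1532]
tool_rot: [-179.9, -6.0, 93.2]
force: [-1.3, -2.2, 1.4]
grip_width: 0.05
grasp_force: 20.0
```

Emit:
{"name": "servo_tool", "arguments": {"series": [[[0.001,0,0.002,0,0,0,0.4],[0.002,0,0.003,0,0,0,0.4],[0.002,0,0.003,0,0,0,0.4]]]}}

```text
time_s: 32.68
tool_pos: [0.5039, 0.1922, 0.1532]
tool_rot: [-179.9, -5.9, 93.1]
force: [-4.1, -4.8, 9.1]
grip_width: 0.0497
grasp_force: 20.0
```

Run:
```python
from plan import *
topface(110,25,-65)
```

```text
top: slope deg x,y [0.11 0.04] z med 109.3
edges x [(-57, [-23.7, 24.8]), (-42, [-23.8, 24.7]), (-27, [-23.9, 24.6])] end y [np.float64(-1.8), np.float64(-1.3), np.float64(-1.6)]
force [-4.1 -4.8  9.1] [0.5039 0.1922 0.1532]
```

Emit:
{"name": "servo_tool", "arguments": {"series": [[[0,0,-0.002,0,0,0,0.4],[0,0,-0.002,0,0,0,0.4],[0,0,-0.002,0,0,0,0.75],[0,0,-0.002,0,0,0,0.75],[0,0,-0.002,0,0,0,0.75],[0,0,-0.002,0,0,0,0.75],[0,0,-0.002,0,0,0,0.75],[0,0,-0.06,0,0,0,0.75],[0,0,-0.14,0,0,0,0.75],[0,0,-0.24,0,0,0,0.75],[0,0,-0.3,0,0,0,0.75],[0,0,-0.3,0,0,0,0.75]]]}}

```text
time_s: 33.73
tool_pos: [0.5065, 0.1846, 0.2456]
tool_rot: [179.7, -6.1, 93.2]
force: [1.3, 0.2, 0.4]
grip_width: 0.0652
grasp_force: 0.0
```

Emit:
{"name": "servo_tool", "arguments": {"series": [[[0,0,0,0,0,0,0.75]]]}}

```text
time_s: 33.82
tool_pos: [0.5048, 0.184, 0.2423]
tool_rot: [180.0, -6.1, 93.2]
force: [-0.4, -0.0, -0.9]
grip_width: 0.0651
grasp_force: 0.0
```

Run:
```python
from plan import *
from cell import eyes
z=[0,0,0];print(adv([.007,0,.023,0,0,-.002],[.008,.003,.006]+z,[.002,0,.003]+z,[0,0,-.3]+z)[0]);resync()
topface(110,25,-97)
c=eyes.read_camera("scene");P=(cloud(c)-OD)@RD*1000;hsv=cv2.cvtColor(c["frame"],cv2.COLOR_RGB2HSV)
b=(c["depth"]>0)&(hsv[...,2]<60)&(abs(P[...,0]-145)<30)&(P[...,1]>-130)&(P[...,1]<-55)&(P[...,2]>225)&(P[...,2]<290)
g=P[b];print("bar",len(g),np.median(g,0),g.min(0),g.max(0))
cv2.imwrite("pics/s5.png",cv2.resize(c["frame"][150:350,260:460],None,fx=2.5,fy=2.5)[:,:,::-1])
V=T(90+YD);t=tcp(arm(1.75),V);print(t)
plan([([.55,.17,.42],V,.5,8),(t+[0,0,.085],V,.5,7),(t,V,.5,8),(t,V,.5,2)])
```

```text
[0.50438626 0.18354389 0.24176492]
at [0.5048 0.184  0.2423] [179.97  -6.07  93.17] [-0.4 -0.  -0.9] 0.0651 33.8167
top: slope deg x,y [ 0.22 -0.01] z med 109.2
edges x [(-89, [-23.8, 25.1]), (-74, [-24.2, 24.9]), (-59, [-24.0, 25.1]), (-44, [-24.4, 24.7]), (-29, [-24.0, 25.0])] end y [np.float64(-2.6), np.float64(-1.8), np.float64(-2.4)]
force [-0.4 -0.  -0.9] [0.5048 0.184  0.2423]
bar 220 [146.37462326 -89.51466443 265.16713147] [ 137.5763078  -118.72352926  255.86084504] [151.51364524 -63.54281597 268.46809017]
[0.64544636 0.24123118 0.30049966]
[[[0.001,0.019,-0.074,0,-0.004,0,0.5],[0.002,0.037,-0.149,0,-0.008,0,0.5],[0.003,0.056,-0.223,0,-0.013,0.001,0.5],[0.004,0.074,-0.297,0,-0.017,0.001,0.5],[0.005,0.093,-0.372,0,-0.021,0.001,0.5],[0.006,0.111,-0.446,0,-0.025,0.001,0.5],[0.007,0.13,-0.52,0,-0.029,0.002,0.5],[0.008,0.148,-0.595,0,-0.034,0.002,0.5],[0.037,0.196,-0.575,0,-0.034,0.002,0.5],[0.067,0.243,-0.555,0,-0.034,0.002,0.5],[0.096,0.29,-0.536,0,-0.034,0.002,0.5],[0.126,0.337,-0.516,0,-0.034,0.002,0.5]]]
[[[0.031,0.047,0.017,0,0,0,0.5],[0.063,0.094,0.033,0,0,0,0.5],[0.095,0.141,0.049,0,0,0,0.5],[0.095,0.141,0.085,0,0,0,0.5],[0.095,0.141,0.12,0,0,0,0.5],[0.095,0.141,0.156,0,0,0,0.5],[0.095,0.141,0.191,0,0,0,0.5],[0.095,0.141,0.226,0,0,0,0.5],[0.095,0.141,0.262,0,0,0,0.5],[0.095,0.141,0.297,0,0,0,0.5],[0.095,0.141,0.333,0,0,0,0.5],[0.095,0.141,0.333,0,0,0,0.5]]]
[[[0,0,0,0,0,0,0.5]]]
```

View pics/s5.png

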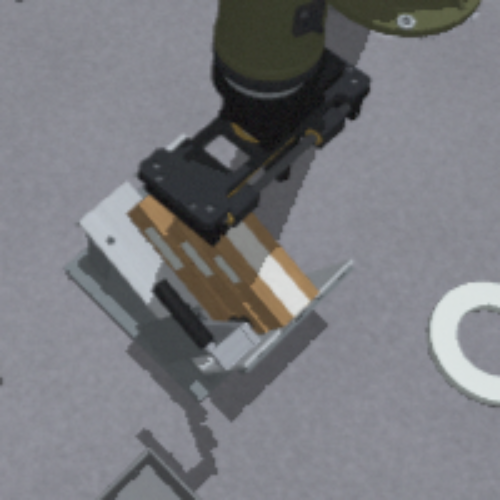

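Emit:
{"name": "servo_tool", "arguments": {"series": [[[0.001,0.019,-0.074,0,-0.004,0,0.5],[0.002,0.037,-0.149,0,-0.008,0,0.5],[0.003,0.056,-0.223,0,-0.013,0.001,0.5],[0.004,0.074,-0.297,0,-0.017,0.001,0.5],[0.005,0.093,-0.372,0,-0.021,0.001,0.5],[0.006,0.111,-0.446,0,-0.025,0.001,0.5],[0.007,0.13,-0.52,0,-0.029,0.002,0.5],[0.008,0.148,-0.595,0,-0.034,0.002,0.5],[0.037,0.196,-0.575,0,-0.034,0.002,0.5],[0.067,0.243,-0.555,0,-0.034,0.002,0.5],[0.096,0.29,-0.536,0,-0.034,0.002,0.5],[0.126,0.337,-0.516,0,-0.034,0.002,0.5]]], "grip_force": 12}}

```text
time_s: 34.92
tool_pos: [0.6047, 0.2111, 0.3972]
tool_rot: [-179.8, 0.1, 92.8]
force: [-1.5, -0.4, 0.3]
grip_width: 0.0434
grasp_force: 0.0
```

Emit:
{"name": "servo_tool", "arguments": {"series": [[[0.031,0.047,0.017,0,0,0,0.5],[0.063,0.094,0.033,0,0,0,0.5],[0.095,0.141,0.049,0,0,0,0.5],[0.095,0.141,0.085,0,0,0,0.5],[0.095,0.141,0.12,0,0,0,0.5],[0.095,0.141,0.156,0,0,0,0.5],[0.095,0.141,0.191,0,0,0,0.5],[0.095,0.141,0.226,0,0,0,0.5],[0.095,0.141,0.262,0,0,0,0.5],[0.095,0.141,0.297,0,0,0,0.5],[0.095,0.141,0.333,0,0,0,0.5],[0.095,0.141,0.333,0,0,0,0.5]]]}}

```text
time_s: 35.92
tool_pos: [0.6442, 0.2401, 0.2966]
tool_rot: [-179.7, 0.2, 92.8]
force: [0.9, -0.7, -0.1]
grip_width: 0.0434
grasp_force: 0.0
```

Emit:
{"name": "servo_tool", "arguments": {"series": [[[0,0,0,0,0,0,0.1],[0,0,0,0,0,0,0.1],[0,0,0,0,0,0,0.1],[0,0,0,0,0,0,0.1],[0,0,0,0,0,0,0.1],[0,0,0,0,0,0,0.1],[0,0,0,0,0,0,0.1],[0,0,0,0,0,0,0.1],[0,0,0,0,0,0,0.1]]]}}

```text
time_s: 36.67
tool_pos: [0.6451, 0.2413, 0.2998]
tool_rot: [-180.0, 0.0, 92.8]
force: [0.4, 0.9, 1.4]
grip_width: 0.0135
grasp_force: 12.0
```

Run:
```python
from plan import *
from cell import get_obs
o=get_obs();print(load()[0],o["tool_pos"],o["force"],o["grip_width"],o["grasp_force"])
V=T(90+YD)
plan([(tcp(arm(th),V),V,.1,1) for th in np.linspace(1.75,.12,37)[1:]])
plan([(tcp(arm(th),V),V,.1,1) for th in np.linspace(.12,0.0,9)[1:]],dry=True)
```

```text
[0.64533326 0.24123362 0.30040217] [0.64509571 0.24127495 0.29983769] [0.44757779 0.89406543 1.37079072] 0.01351733050540719 11.9930640142411
[[[0.003,-0.02,-0.007,0,0,0,0.1],[0.005,-0.041,-0.014,0,0,0,0.1],[0.007,-0.062,-0.019,0,0,0,0.1],[0.008,-0.083,-0.023,0,0,0,0.1],[0.009,-0.105,-0.027,0,0,0,0.1],[0.01,-0.127,-0.029,0,0,0,0.1],[0.011,-0.148,-0.031,0,0,0,0.1],[0.011,-0.17,-0.032,0,0,0,0.1],[0.011,-0.192,-0.031,0,0,0,0.1],[0.011,-0.214,-0.03,0,0,0,0.1],[0.01,-0.236,-0.028,0,0,0,0.1],[0.009,-0.257,-0.025,0,0,0,0.1]]]
[[[-0.002,-0.022,0.004,0,0,0,0.1],[-0.003,-0.043,0.009,0,0,0,0.1],[-0.006,-0.064,0.014,0,0,0,0.1],[-0.008,-0.085,0.021,0,0,0,0.1],[-0.011,-0.105,0.028,0,0,0,0.1],[-0.014,-0.125,0.037,0,0,0,0.1],[-0.017,-0.144,0.046,0,0,0,0.1],[-0.021,-0.163,0.056,0,0,0,0.1],[-0.025,-0.182,0.067,0,0,0,0.1],[-0.029,-0.2,0.078,0,0,0,0.1],[-0.033,-0.217,0.091,0,0,0,0.1],[-0.038,-0.234,0.104,0,0,0,0.1]]]
[[[-0.005,-0.017,0.013,0,0,0,0.1],[-0.01,-0.032,0.028,0,0,0,0.1],[-0.016,-0.047,0.043,0,0,0,0.1],[-0.022,-0.061,0.059,0,0,0,0.1],[-0.027,-0.074,0.075,0,0,0,0.1],[-0.034,-0.087,0.092,0,0,0,0.1],[-0.04,-0.098,0.109,0,0,0,0.1],[-0.046,-0.109,0.127,0,0,0,0.1],[-0.053,-0.119,0.145,0,0,0,0.1],[-0.06,-0.128,0.164,0,0,0,0.1],[-0.067,-0.136,0.183,0,0,0,0.1],[-0.074,-0.144,0.202,0,0,0,0.1]]]
[[[-0.002,-0.002,0.007,0,0,0,0.1],[-0.004,-0.004,0.013,0,0,0,0.1],[-0.007,-0.006,0.02,0,0,0,0.1],[-0.009,-0.008,0.026,0,0,0,0.1],[-0.012,-0.009,0.033,0,0,0,0.1],[-0.014,-0.011,0.04,0,0,0,0.1],[-0.016,-0.013,0.046,0,0,0,0.1],[-0.019,-0.014,0.053,0,0,0,0.1]]]
```

Emit:
{"name": "servo_tool", "arguments": {"series": [[[0.003,-0.02,-0.007,0,0,0,0.1],[0.005,-0.041,-0.014,0,0,0,0.1],[0.007,-0.062,-0.019,0,0,0,0.1],[0.008,-0.083,-0.023,0,0,0,0.1],[0.009,-0.105,-0.027,0,0,0,0.1],[0.01,-0.127,-0.029,0,0,0,0.1],[0.011,-0.148,-0.031,0,0,0,0.1],[0.011,-0.17,-0.032,0,0,0,0.1],[0.011,-0.192,-0.031,0,0,0,0.1],[0.011,-0.214,-0.03,0,0,0,0.1],[0.01,-0.236,-0.028,0,0,0,0.1],[0.009,-0.257,-0.025,0,0,0,0.1]]]}}

```text
time_s: 37.67
tool_pos: [0.567, 0.2397, 0.3069]
tool_rot: [-179.9, 0.1, 92.8]
force: [2.0, -0.8, 0.7]
grip_width: 0.0135
grasp_force: 11.9
```

Emit:
{"name": "servo_tool", "arguments": {"series": [[[-0.002,-0.022,0.004,0,0,0,0.1],[-0.003,-0.043,0.009,0,0,0,0.1],[-0.006,-0.064,0.014,0,0,0,0.1],[-0.008,-0.085,0.021,0,0,0,0.1],[-0.011,-0.105,0.028,0,0,0,0.1],[-0.014,-0.125,0.037,0,0,0,0.1],[-0.017,-0.144,0.046,0,0,0,0.1],[-0.021,-0.163,0.056,0,0,0,0.1],[-0.025,-0.182,0.067,0,0,0,0.1],[-0.029,-0.2,0.078,0,0,0,0.1],[-0.033,-0.217,0.091,0,0,0,0.1],[-0.038,-0.234,0.104,0,0,0,0.1]]]}}

```text
time_s: 38.67
tool_pos: [0.4977, 0.2248, 0.2756]
tool_rot: [-179.9, 0.1, 92.8]
force: [1.9, -1.2, 0.1]
grip_width: 0.0131
grasp_force: 11.9
```

Emit:
{"name": "servo_tool", "arguments": {"series": [[[-0.005,-0.017,0.013,0,0,0,0.1],[-0.01,-0.032,0.028,0,0,0,0.1],[-0.016,-0.047,0.043,0,0,0,0.1],[-0.022,-0.061,0.059,0,0,0,0.1],[-0.027,-0.074,0.075,0,0,0,0.1],[-0.034,-0.087,0.092,0,0,0,0.1],[-0.04,-0.098,0.109,0,0,0,0.1],[-0.046,-0.109,0.127,0,0,0,0.1],[-0.053,-0.119,0.145,0,0,0,0.1],[-0.06,-0.128,0.164,0,0,0,0.1],[-0.067,-0.136,0.183,0,0,0,0.1],[-0.074,-0.144,0.202,0,0,0,0.1]]]}}

```text
time_s: 39.67
tool_pos: [0.456, 0.2007, 0.215]
tool_rot: [-179.9, 0.0, 92.8]
force: [1.7, 0.1, -0.6]
grip_width: 0.0136
grasp_force: 11.9
```

Emit:
{"name": "servo_tool", "arguments": {"series": [[[-0.002,-0.002,0.007,0,0,0,0.1],[-0.004,-0.004,0.013,0,0,0,0.1],[-0.007,-0.006,0.02,0,0,0,0.1],[-0.009,-0.008,0.026,0,0,0,0.1],[-0.012,-0.009,0.033,0,0,0,0.1],[-0.014,-0.011,0.04,0,0,0,0.1],[-0.014,-0.011,0.04,0,0,0,0.1]]]}}

```text
time_s: 40.25
tool_pos: [0.4528, 0.1962, 0.2031]
tool_rot: [-179.9, 0.0, 92.8]
force: [2.1, -0.2, -1.4]
grip_width: 0.0136
grasp_force: 12.0
```

Emit:
{"name": "servo_tool", "arguments": {"series": [[[-0.001,-0.001,0.003,0,0,0,0.1],[-0.002,-0.001,0.006,0,0,0,0.1],[-0.003,-0.002,0.009,0,0,0,0.1],[-0.004,-0.003,0.012,0,0,0,0.1],[-0.004,-0.003,0.012,0,0,0,0.1]]]}}

```text
time_s: 40.67
tool_pos: [0.4526, 0.1958, 0.2016]
tool_rot: [-180.0, 0.0, 92.8]
force: [-0.9, -1.9, 9.1]
grip_width: 0.0135
grasp_force: 12.0
```

Run:
```python
from plan import *
from cell import get_obs
o=get_obs();V=T(90+YD)
for th in(.03,.015,0,-.015,-.03):print(th,tcp(arm(th),V))
print(o["tool_pos"],o["force"])
```

```text
0.03 [0.45347038 0.19657756 0.20419211]
0.015 [0.4530392  0.19583012 0.20219997]
0 [0.45263994 0.19508194 0.20020146]
-0.015 [0.45227271 0.1943332  0.19819703]
-0.03 [0.45193757 0.19358407 0.19618713]
[0.45259901 0.19576808 0.20157044] [-0.89467011 -1.9168534   9.12026774]
```

Emit:
{"name": "servo_tool", "arguments": {"series": [[[0,0,-0.003,0,0,0,0.1],[0,0,-0.003,0,0,0,0.1],[0,0,-0.003,0,0,0,0.1]]]}}

```text
time_s: 40.92
tool_pos: [0.4526, 0.1958, 0.2016]
tool_rot: [-180.0, 0.0, 92.8]
force: [0.6, 1.0, 6.2]
grip_width: 0.0136
grasp_force: 12.0
```

Emit:
{"name": "servo_tool", "arguments": {"series": [[[0,0,0,0,0,0,0.45],[0,0,0,0,0,0,0.45],[0,0,0,0,0,0,0.45],[0,0,0,0,0,0,0.45],[0,0,0,0,0,0,0.45],[0,0,0,0,0,0,0.45],[0,0,0,0,0,0,0.45],[0,0,-0.06,0,0,0,0.45],[0,0,-0.15,0,0,0,0.45],[0,0,-0.25,0,0,0,0.45],[0,0,-0.35,0,0,0,0.45],[0,0,-0.45,0,0,0,0.45]]]}}

```text
time_s: 41.92
tool_pos: [0.4519, 0.1953, 0.3372]
tool_rot: [-179.9, 0.1, 92.8]
force: [1.2, 0.7, -0.9]
grip_width: 0.039
grasp_force: 0.0
```

Emit:
{"name": "servo_tool", "arguments": {"series": [[[-0.12,0,-0.05,0,0,0,0.45],[-0.24,0,-0.05,0,0,0,0.45],[-0.36,0,-0.05,0,0,0,0.45],[-0.48,0,-0.05,0,0,0,0.45],[-0.6,0,-0.05,0,0,0,0.45],[-0.7,0,-0.05,0,0,0,0.45],[-0.8,0,-0.05,0,0,0,0.45],[-0.8,0,-0.05,0,0,0,0.45],[-0.8,0,-0.05,0,0,0,0.45]]]}}

```text
time_s: 42.67
tool_pos: [0.4639, -0.0463, 0.3506]
tool_rot: [-179.9, -0.0, 92.6]
force: [0.7, 1.2, 0.7]
grip_width: 0.0393
grasp_force: 0.0
```

Run:
```python
from plan import *
from cell import get_obs,eyes
o=get_obs();print(o["tool_pos"],o["force"],o["time_s"])
c=eyes.read_camera("scene");P=(cloud(c)-OD)@RD*1000;hsv=cv2.cvtColor(c["frame"],cv2.COLOR_RGB2HSV);ok=c["depth"]>0
b=ok&(hsv[...,2]<60)&(abs(P[...,0]+50)<30)&(P[...,1]>-130)&(P[...,1]<-55)&(P[...,2]>120)&(P[...,2]<190)
g=P[b];print("bar",len(g),np.median(g,0),g.max(0))
for z,L in((44,165),(80,130),(110,100)):
    m=ok&(abs(P[...,0])<40)&(P[...,1]>-185)&(P[...,1]<10)&(abs(P[...,2]-z)<3.5);q=P[m]
    print(z,len(q),"y",[np.percentile(q[abs(q[:,0]-x)<5][:,1],[1,99]).round(1).tolist() for x in(-15,15)],"x",[np.percentile(q[abs(q[:,1]-y)<4][:,0],[1,99]).round(1).tolist() for y in (-L+8,) if (abs(q[:,1]-y)<4).sum()>5])
cv2.imwrite("pics/s6.png",cv2.resize(c["frame"][60:360,100:480],None,fx=2,fy=2)[:,:,::-1])
```

```text
[ 0.46391068 -0.04630346  0.3506002 ] [0.69768942 1.22331001 0.73028729] 42.6667
bar 136 [-47.25151396 -91.48315656 158.04809124] [-41.70299478 -65.13540737 161.89501054]
44 471 y [[-164.5, -130.9], [-164.7, -130.5]] x [[-33.3, 31.9]]
80 388 y [[-129.6, -99.6], [-129.3, -99.9]] x [[-28.4, 28.8]]
110 721 y [[-98.9, -2.0], [-98.9, -0.7]] x [[-23.2, 26.3]]
```

View pics/s6.png

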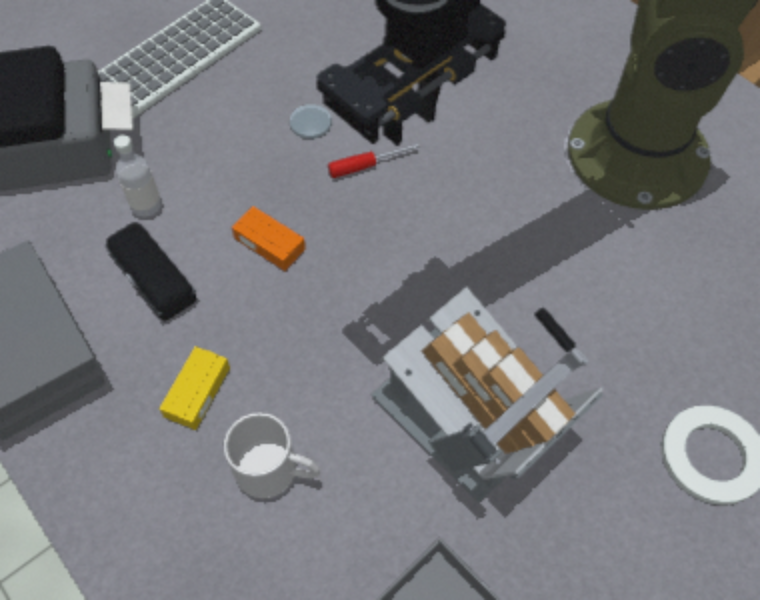

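The stack shows up well: the upslope ends read -164.6, -129.5 and -98.9 mm (ideal -165, -130 and -100). All three cartons are centred within about 1.5 mm, the hold-down arm rests on the top one, and the other objects are where they started.

```bash
python3 -c "
from cell import env;print(env.sign_off())"
```

```text
the job is handed in; nothing more can be done
None
```

The job is done and handed in after about 43 s on the robot clock: the three cartons are stacked against the backstop and centred over the band slot, with the hold-down arm lowered onto the top one and released.

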